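# Gauge the lids of the spread jars, sort them and log the batch

### The job

Check each spread jar's lid before packing: stand the height gauge on the counter squarely over the jar where it stands, so that the sprung foot rests on the lid for a second, taking the jars in the order black lid, gold lid, red lid, white lid (some colours may be missing), then put the gauge back upright on its grey pad. Stand the jars whose lids are fully home (78 mm tall) upright in the light wooden tray and those whose lids stand high (86 mm) upright in the red tray. When all are in their trays, pull the tally counter's knob fully out to its stop, let it spring back, and leave the card terminal, the order pad and the bell where they are.

Things in the scene. Friction and masses are not known exactly. Their poses are not given: they have to be found in the camera images.
- gauge: loose aluminium bridge height gauge, 0.48 kg; origin between the soles of its two legs, z up, y from leg to leg. Legs 40 mm (x) by 12 mm (y) at y = +-51 mm (clear gap 90 mm, 114 mm overall); beam underside at z = 105 mm, top at 123 mm. Black square grip post 24 x 24 mm on the axis from z = 123 to 168 mm; grip the post at about z = 150 mm. It must be lifted until its soles clear the jars (86 mm) to pass over them
- gauge_foot (a joint): height of the gauge's sprung foot, m: 0 = at rest, foot face 66 mm above the leg soles; it rises as something under it pushes it up, to 0.030 at most. With the gauge standing over a jar on the counter, jar height = 66 mm + this value (12 mm: lid home; 20 mm: lid high). The spring presses down with 1 to 3 N. A red pointer moves with the foot in front of the leg at +y: beside the green mark the lid is home, beside the red mark above it the lid is high
- foot_face (a point): centre of the underside of the foot, a 28 mm disc on the gauge's axis
- gauge_pad: fixed grey pad 80 x 140 x 3 mm where the gauge stands at first; origin at the centre of its underside, the gauge's legs lie along its y (140 mm)
- jar_black: jar of spread with a black twist lid, 62 mm across, upright on the counter; origin at the centre of its underside, z up. It is 78 mm tall if its lid is screwed home, 86 mm if the lid stands 8 mm high (a silver band of neck then shows below the lid); the gauge tells which. Grip round the wall from above. About 0.3 kg. At most one jar of this colour is present
- jar_gold_1: jar of spread with a gold twist lid, 62 mm across, upright on the counter; origin at the centre of its underside, z up. It is 78 mm tall if its lid is screwed home, 86 mm if the lid stands 8 mm high (a silver band of neck then shows below the lid); the gauge tells which. Grip round the wall from above. About 0.3 kg. At most one jar of this colour is present
- jar_gold_2: jar of spread with a gold twist lid, 62 mm across, upright on the counter; origin at the centre of its underside, z up. It is 78 mm tall if its lid is screwed home, 86 mm if the lid stands 8 mm high (a silver band of neck then shows below the lid); the gauge tells which. Grip round the wall from above. About 0.3 kg. At most one jar of this colour is present
- jar_red: jar of spread with a red twist lid, 62 mm across, upright on the counter; origin at the centre of its underside, z up. It is 78 mm tall if its lid is screwed home, 86 mm if the lid stands 8 mm high (a silver band of neck then shows below the lid); the gauge tells which. Grip round the wall from above. About 0.3 kg. At most one jar of this colour is present
- jar_white: jar of spread with a white twist lid, 62 mm across, upright on the counter; origin at the centre of its underside, z up. It is 78 mm tall if its lid is screwed home, 86 mm if the lid stands 8 mm high (a silver band of neck then shows below the lid); the gauge tells which. Grip round the wall from above. About 0.3 kg. At most one jar of this colour is present
- tray_pass: fixed light wooden tray for jars with lids home, 228 (x) x 96 (y) x 14 mm, walls and floor 5 mm thick, so its floor is 5 mm up; origin at the centre of its underside, x along its length. Three jars fit in a row along x, 72 mm apart
- tray_redo: fixed red plastic tray for jars with high lids, otherwise the same as the wooden one; the two trays may change places
- tally_plunger (a joint): how far the tally counter's knob is pulled out, m: 0 = home, 0.030 = at its stop; its spring pulls back with 1.5 N at home and 5 N at the stop
- tally_knob (a point): centre of the tally counter's knob, moving with it: a black disc 26 mm across and 22 mm long with a red cap, axis level, 42 mm above the counter, its back 33 mm in front of the grey counter housing (70 x 60 x 62 mm). The point's x axis points from the knob into the housing: pull along -x. Pinch it from above across its y
- terminal: black card terminal 150 x 62 x 24 mm lying on the counter; a bystander
- order_pad: white order pad 100 x 70 x 14 mm lying on the counter; a bystander
- bell: desk bell 72 mm across, 52 mm high; a bystander

How it is judged (in metres and radians):
On the way, in this order (a step that is already met when the one before it is completed fails the run):
1. the gauge stands on the counter over jar_black with its foot resting on the lid (in the order black, gold, red, white) (horizontal distance between foot_face and jar_black below 0.014 m and z of gauge in the frame of jar_black between -0.003 and 0.003 m and angle between the z axis of gauge and the z axis of jar_black, either way round below 0.05 rad and z of foot_face in the frame of jar_black between 0.075 and 0.081 m and angle between jar_black's own z axis and vertical below 0.05 rad and height (world z) of jar_black below 0.003 m), for 0.3 s.
2. the gauge stands on the counter over jar_gold_1 with its foot resting on the lid (in the order black, gold, red, white) (horizontal distance between foot_face and jar_gold_1 below 0.014 m and z of gauge in the frame of jar_gold_1 between -0.003 and 0.003 m and angle between the z axis of gauge and the z axis of jar_gold_1, either way round below 0.05 rad and z of foot_face in the frame of jar_gold_1 between 0.075 and 0.081 m and angle between jar_gold_1's own z axis and vertical below 0.05 rad and height (world z) of jar_gold_1 below 0.003 m), for 0.3 s.
3. the gauge stands on the counter over jar_gold_2 with its foot resting on the lid (in the order black, gold, red, white) (horizontal distance between foot_face and jar_gold_2 below 0.014 m and z of gauge in the frame of jar_gold_2 between -0.003 and 0.003 m and angle between the z axis of gauge and the z axis of jar_gold_2, either way round below 0.05 rad and z of foot_face in the frame of jar_gold_2 between 0.083 and 0.089 m and angle between jar_gold_2's own z axis and vertical below 0.05 rad and height (world z) of jar_gold_2 below 0.003 m), for 0.3 s.
4. the gauge stands on the counter over jar_red with its foot resting on the lid (in the order black, gold, red, white) (horizontal distance between foot_face and jar_red below 0.014 m and z of gauge in the frame of jar_red between -0.003 and 0.003 m and angle between the z axis of gauge and the z axis of jar_red, either way round below 0.05 rad and z of foot_face in the frame of jar_red between 0.075 and 0.081 m and angle between jar_red's own z axis and vertical below 0.05 rad and height (world z) of jar_red below 0.003 m), for 0.3 s.
5. the gauge stands on the counter over jar_white with its foot resting on the lid (in the order black, gold, red, white) (horizontal distance between foot_face and jar_white below 0.014 m and z of gauge in the frame of jar_white between -0.003 and 0.003 m and angle between the z axis of gauge and the z axis of jar_white, either way round below 0.05 rad and z of foot_face in the frame of jar_white between 0.083 and 0.089 m and angle between jar_white's own z axis and vertical below 0.05 rad and height (world z) of jar_white below 0.003 m), for 0.3 s.
6. with every jar in its tray, the tally plunger is pulled out to its stop (x of jar_black in the frame of tray_pass between -0.095 and 0.095 m and y of jar_black in the frame of tray_pass between -0.025 and 0.025 m and height (world z) of jar_black between 0.002 and 0.01 m and angle between each of jar_black, jar_gold_1, jar_gold_2, jar_red, jar_white's own z axis and vertical below 0.12 rad and x of jar_gold_1 in the frame of tray_pass between -0.095 and 0.095 m and y of jar_gold_1 in the frame of tray_pass between -0.025 and 0.025 m and height (world z) of jar_gold_1 between 0.002 and 0.01 m and x of jar_gold_2 in the frame of tray_redo between -0.095 and 0.095 m and y of jar_gold_2 in the frame of tray_redo between -0.025 and 0.025 m and height (world z) of jar_gold_2 between 0.002 and 0.01 m and x of jar_red in the frame of tray_pass between -0.095 and 0.095 m and y of jar_red in the frame of tray_pass between -0.025 and 0.025 m and height (world z) of jar_red between 0.002 and 0.01 m and x of jar_white in the frame of tray_redo between -0.095 and 0.095 m and y of jar_white in the frame of tray_redo between -0.025 and 0.025 m and height (world z) of jar_white between 0.002 and 0.01 m and value of joint tally_plunger above 0.027 m), for 0.1 s.
At the end, for the whole second after the job is handed in: every jar present stands upright (within 0.12 rad) on the floor of its tray (78 mm jars in the wooden tray, 86 mm jars in the red one), at rest; the tally knob is back within 3 mm of home; the gauge stands upright on its pad, within 30 mm of the pad's centre (x of jar_black in the frame of tray_pass between -0.095 and 0.095 m and y of jar_black in the frame of tray_pass between -0.025 and 0.025 m and height (world z) of jar_black between 0.002 and 0.01 m and angle between each of jar_black, jar_gold_1, jar_gold_2, jar_red, jar_white's own z axis and vertical below 0.12 rad and x of jar_gold_1 in the frame of tray_pass between -0.095 and 0.095 m and y of jar_gold_1 in the frame of tray_pass between -0.025 and 0.025 m and height (world z) of jar_gold_1 between 0.002 and 0.01 m and x of jar_gold_2 in the frame of tray_redo between -0.095 and 0.095 m and y of jar_gold_2 in the frame of tray_redo between -0.025 and 0.025 m and height (world z) of jar_gold_2 between 0.002 and 0.01 m and x of jar_red in the frame of tray_pass between -0.095 and 0.095 m and y of jar_red in the frame of tray_pass between -0.025 and 0.025 m and height (world z) of jar_red between 0.002 and 0.01 m and x of jar_white in the frame of tray_redo between -0.095 and 0.095 m and y of jar_white in the frame of tray_redo between -0.025 and 0.025 m and height (world z) of jar_white between 0.002 and 0.01 m and linear speed of each of jar_black, jar_gold_1, jar_gold_2, jar_red, jar_white, gauge below 0.02 m/s and value of joint tally_plunger below 0.003 m and horizontal distance between gauge and gauge_pad below 0.03 m and height (world z) of gauge below 0.006 m and angle between gauge's own z axis and vertical below 0.06 rad); the robot touches nothing.
It fails at once if the card terminal, order pad or bell is moved by more than 3 cm (distance of any of terminal, order_pad, bell from where it was at the start of the episode above 0.03 m).
Of jar_gold_1, jar_gold_2 only 1 to 1 are there at a start; the rules pass over those that are not, and their reading is None.
Of jar_black, jar_red, jar_white only 2 to 3 are there at a start; the rules pass over those that are not, and their reading is None.
At some moment in a run one of jar_black, jar_gold_1, jar_gold_2, jar_red, jar_white may be knocked a few centimetres aside while the robot is not near it.
It also fails if it takes over 210 s, if anything falls off the work surface, if the arm or the gripper's body presses on something with over 40 N, if the wrist force passes 120 N, or if a joint passes its speed limit or range.

### The arm

A 6-joint arm with a two-finger parallel gripper is mounted at the origin on a cart in front of the work surface, level with it; the furniture and walls round the work are solid. World frame = base frame: x ahead of the robot, y to its left, z up, the work surface at z = 0. Lengths are in mm, angles in rad, forces in N, time in s.
With the tool pointing down it reaches from about 250 to 800 mm from the base axis. Payload 3.9 kg.
Tool frame: the origin (TCP) lies on the centre line of the jaws, within the pads' length; the fingertips stand 8 mm ahead of it and the grasp point (between the pads) lies 11 mm behind it; z points along the fingers, y is the line along which they close (so a half turn about z gives the same grasp; the last joint's range is limited). The gripper opens to 85 mm and grips with 20 to 120 N. Pads are 22 mm wide; open, the fingers measure 114 mm over their backs; the gripper's body (76 mm by 85 mm) begins 54 mm behind the grasp point. The pads swing forward as they close: fully open they stand 13 mm farther back than shut.
Start: joints at [-1.123, 0.26, -0.138, 1.173, 0, 1.571], TCP at [227.311, -473.228, 239.304] pointing down, gripper open.
Joint ranges: [-2.78, 2.78], [-0.83, 1.72], [-1.28, 1.37], [-1.9, 2.12], [-1.57, 1.48], [-3.14, 3.14]. Speed limits (rad/s): [2.57, 2.57, 3.14, 3.14, 3.14, 3.14].

### API

Orientations are given as a unit quaternion [w, x, y, z].
In Python, from station import get_obs, optics, workorder, nets gives the robot as it stands.
- The arm moves only by the tool play_rows, never from a script. Its argument "rows" is a list of rows, each a list of 4 numbers: the shift along the tool's x, y, z in mm, then the turn about the tool's z in degrees. A call has 1 to 5 rows; each row is the pose to reach, as a shift and turn from the pose commanded when the call began, along the tool's axes at that moment; what a row does not reach only later rows make up. A row lasts 1/10 s, in which the tool goes at most 50 mm and 8.59 degrees, less where a joint would pass 70% of its speed; a pose out of reach is approached as far as the arm can. A call with a gripper value outside its range is refused whole. "hand" is the closure, from -1 (fully open) to 1 (shut), set as the call begins (left out, the last holds). The fingers move at their own pace and stop on an object; "grip_force" is the grip in N (left out, the last holds). Time passes only in rows, so rows that repeat a pose let the fingers close. It gives the time, the measured TCP pose, the force, the opening and the grip force at its end, in the units of the state.
- get_obs(): the state, without advancing time (a new reading comes with each control period).
- optics.snapshot(name): name is "side" or "top"; returns a dict with "pixels" (384x512x3 uint8, red, green, blue), "camera_matrix" (3x3 intrinsics, pixels), "distortion" ([k1, k2, p1, p2, k3] as OpenCV has them; the pictures are not rectified), "world_from_camera" (4x4, takes a point from camera to world coordinates). Camera axes: x right, y up, looking along -z (the intrinsics and any distortion apply to the point x, -y, -z); pixel columns grow to the right and rows downward; lengths in mm; the calibration is good to about 2 mm. A picture is of the moment at which its call begins. There is no depth.
- workorder.finish_job(): hands the job in; it is judged then, once.
Trained networks look in a picture, given as the dict that the camera call returned (one of the last four; its "shot" number tells which), for a name from the list of things; names that differ only in an ending like _2 or _b are one class to them, and where a whole thing is asked for, a point or a joint stands for the part that bears it (a point fixed in the world has none). Each returns a list of dicts, best first, with "confidence" (0 to 1); they miss things now and then, are a little off and sometimes report something else, mostly with a low value. They report only what shows in the picture. A call takes as long as a camera call.
- nets.find_in(picture, label): "xy" ([column, row] in pixels, amid what is visible of it).
- nets.regions_of(picture, label): "region" (384x512 bool, what is visible of it) and "xy" ([column, row] in pixels, amid what is visible of it).
- nets.pinpoint(picture, label): "xy" ([column, row] in pixels: a listed point, or the origin of a listed thing).
The state is a dict: "t": time; "joint_pos": joint angles; "qd": joint speeds; "effort": joint torques, N m; "position": TCP position; "eef_rot": TCP orientation; "force": force on the tool from outside, world axes, zero at the start; "wrist_torque": the same for the moment, N m; "finger_gap": finger opening in mm; "finger_force": force on a finger pad.
Only numpy, scipy, OpenCV 4.12 (cv2) and the standard library are available. Lean on these libraries where they do the work, as an engineer would, in place of code of your own. Each camera call takes 0.05 s, during which the arm holds its last target. There are 200 camera calls.

## Working session

There is one attempt and no reset: what is moved stays moved. The work goes in short steps, Python scripts to look and compute and a tool call to move; the robot and the scene stay as the last step left them, time stands still between calls to the robot, and variables do not carry over. Pictures are saved under pics/ and viewed, at most 14 in all, crops included, and the job is handed in when it is done.

Besides the shell and the picture viewer there is one more tool, called after ">>>" as name(argument=value, ...), one argument or row to a line, values as JSON. play_rows: Moves the arm, as the interface text tells. Its arguments: {"type":"object","properties":{"rows":{"type":"array"},"hand":{"type":"number"},"grip_force":{"type":"number"}},"required":["rows"]}

```bash
ls; mkdir -p pics; cat > h.py <<'E'
import numpy as np, cv2, json
from station import get_obs, optics, workorder, nets
def snap(n,save=None):
    s=optics.snapshot(n)
    if save: cv2.imwrite(f'pics/{save}.png',cv2.cvtColor(np.asarray(s['pixels']),cv2.COLOR_RGB2BGR))
    return s
def ray(s,xy):
    K=np.array(s['camera_matrix'],float);D=np.array(s['distortion'],float);T=np.array(s['world_from_camera'],float)
    u=cv2.undistortPoints(np.array([[xy]],float),K,D)[0,0]
    return T[:3,3],T[:3,:3]@np.array([u[0],-u[1],-1.])
def atz(s,xy,z):
    o,d=ray(s,xy); return o+d*(z-o[2])/d[2]
def proj(s,P):
    K=np.array(s['camera_matrix'],float);D=np.array(s['distortion'],float);T=np.array(s['world_from_camera'],float)
    p=(np.atleast_2d(P)-T[:3,3])@T[:3,:3]; p=p*[1,-1,-1]
    return cv2.projectPoints(p.reshape(-1,1,3),np.zeros(3),np.zeros(3),K,D)[0][:,0]
E
python3 - <<'E'
from h import *
o=get_obs(); print({k:np.round(v,3).tolist() for k,v in o.items()})
T=snap('top','top0');S=snap('side','side0')
for s,n in((T,'top'),(S,'side')):
    print(n,np.round(s['world_from_camera'],3).tolist(),np.round(s['camera_matrix'],1).tolist(),s['distortion'])
    for l in ['gauge','gauge_pad','jar_black','jar_gold_1','jar_red','jar_white','tray_pass','tray_redo','tally_knob','terminal','order_pad','bell']:
        print(l,[(np.round(r['xy'],1).tolist(),round(r['confidence'],2),np.round(atz(s,r['xy'],0)[:2]).tolist()) for r in nets.pinpoint(s,l)[:3]])
E
```

```text
pics
{'t': 0.0, 'joint_pos': [-1.123, 0.261, -0.139, 1.173, 0.0, 1.571], 'qd': [-0.001, -0.0, 0.001, -0.0, 0.0, -0.001], 'effort': [0.001, -40.568, 25.392, 0.019, 0.0, 0.0], 'position': [227.028, -472.629, 238.464], 'eef_rot': [-0.001, 0.975, 0.222, -0.0], 'force': [-0.105, -0.03, -0.197], 'wrist_torque': [0.034, -0.008, 0.043], 'finger_force': 0.0, 'finger_gap': 85.341}
top [[0.013, 0.992, -0.128, 359.801], [-1.0, 0.014, 0.005, 219.349], [0.007, 0.128, 0.992, 1324.318], [0.0, 0.0, 0.0, 1.0]] [[353.2, 0.0, 259.6], [0.0, 353.2, 195.4], [0.0, 0.0, 1.0]] [0.01236421 0.         0.         0.         0.        ]
gauge [([198.7, 205.4], 0.74, [489.0, 441.0])]
gauge_pad [([340.3, 214.0], 0.6, [464.0, -91.0]), ([202.3, 204.7], 0.57, [492.0, 428.0])]
jar_black [([238.5, 225.6], 0.81, [415.0, 290.0])]
jar_gold_1 [([299.2, 223.7], 0.83, [425.0, 63.0]), ([238.6, 222.6], 0.34, [426.0, 290.0])]
jar_red [([267.4, 227.5], 0.73, [410.0, 182.0]), ([237.8, 185.1], 0.71, [568.0, 296.0])]
jar_white [([233.5, 183.9], 0.61, [573.0, 312.0])]
tray_pass [([341.9, 216.6], 0.79, [454.0, -97.0])]
tray_redo [([36
[... 583 characters left out ...]
250.4, 254.9], 0.88, [488.0, 434.0])]
jar_black [([250.4, 255.7], 0.58, [487.0, 437.0]), ([280.9, 173.2], 0.27, [533.0, -4.0]), ([230.5, 317.1], 0.25, [455.0, 675.0])]
jar_gold_1 [([307.2, 190.2], 0.95, [411.0, 64.0]), ([212.8, 220.9], 0.62, [663.0, 327.0])]
jar_red [([295.1, 211.4], 0.84, [418.0, 191.0])]
jar_white [([245.3, 223.4], 0.76, [556.0, 303.0]), ([251.2, 254.3], 0.39, [487.0, 430.0])]
tray_pass [([308.6, 162.8], 0.6, [453.0, -104.0])]
tray_redo [([310.5, 147.6], 0.75, [474.0, -210.0])]
tally_knob [([282.1, 172.3], 0.65, [530.0, -11.0])]
terminal [([263.8, 294.2], 0.77, [397.0, 568.0])]
order_pad [([208.7, 219.9], 0.44, [678.0, 327.0])]
bell [([210.4, 222.0], 0.57, [668.0, 334.0])]
```

```bash
python3 - <<'E'
import cv2
t=cv2.imread('pics/top0.png')[130:280,90:430]; s=cv2.imread('pics/side0.png')[110:340,150:370]
cv2.imwrite('pics/t0c.png',cv2.resize(t,None,fx=2.3,fy=2.3,interpolation=cv2.INTER_CUBIC)); cv2.imwrite('pics/s0c.png',cv2.resize(s,None,fx=2.6,fy=2.6,interpolation=cv2.INTER_CUBIC))
E
```

```text
(no output)
```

View pics/t0c.png

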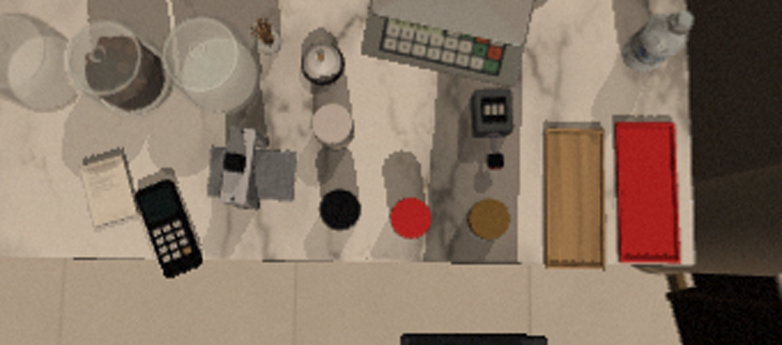

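View pics/s0c.png

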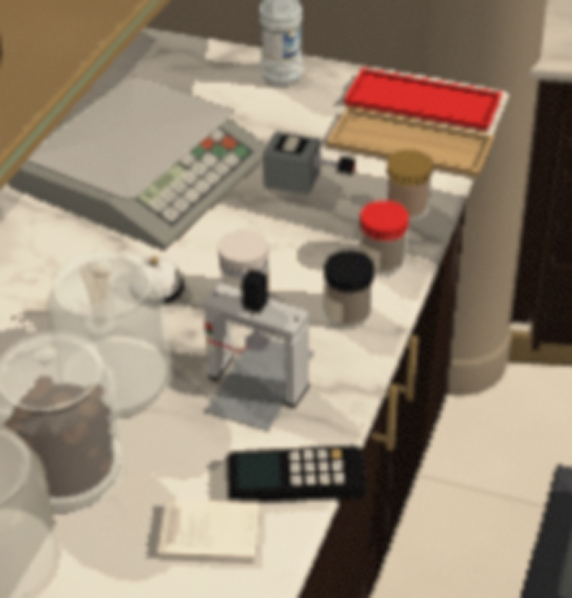

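The top view (crop scale 2.3) shows four jars: black at full-image (238,221), red (268,225), gold (303,225) and white (235,184). The wooden tray is at (340,215) with the red tray beyond it at (371,213). The gauge has its beam roughly along world x, and the tally knob points toward the robot. I'll fit solid models to the regions in both views.

```bash
cat >> h.py <<'E'
from scipy.optimize import minimize
def box(x0,x1,y0,y1,z0,z1): return np.array([[x,y,z] for x in(x0,x1) for y in(y0,y1) for z in(z0,z1)],float)
def cyl(r,h,z0=0): 
    a=np.linspace(0,2*np.pi,32,endpoint=False); return np.array([[r*np.cos(t),r*np.sin(t),z] for t in a for z in(z0,h)])
GAUGE=[box(-20,20,45,57,0,123),box(-20,20,-57,-45,0,123),box(-20,20,-57,57,105,123),box(-12,12,-12,12,123,168)]
JAR=lambda h:[cyl(31,h)]
TRAY=[box(-114,114,-48,48,0,14)]
PAD=[box(-40,40,-70,70,0,3)]
U=4
def draw(s,parts,p,z=0):
    c,n=np.cos(p[2]),np.sin(p[2]); R=np.array([[c,-n,0],[n,c,0],[0,0,1]])
    im=np.zeros((384*U,512*U),np.uint8)
    for q in parts:
        uv=proj(s,q@R.T+[p[0],p[1],z]); uv=(uv+.5)*U-.5
        cv2.fillConvexPoly(im,cv2.convexHull(np.round(uv*16).astype(np.int32)),1,shift=4)
    return im>0
def fit(views,parts,p0,yaw=False,z=0):
    ms=[cv2.resize(m.astype(np.uint8)*255,None,fx=U,fy=U,interpolation=cv2.INTER_LINEAR)>127 for _,m in views]
    def cost(v):
        p=[v[0],v[1],v[2]/50. if yaw else p0[2]]
        t=0
        for (s,_),m in zip(views,ms):
            d=draw(s,parts,p,z); t+=1-(d&m).sum()/max(1,(d|m).sum())
        return t/len(ms)
    v0=[p0[0],p0[1]]+([p0[2]*50] if yaw else [])
    sx=np.vstack([v0]+[np.array(v0)+15*e for e in np.eye(len(v0))])
    r=minimize(cost,v0,method='Nelder-Mead',options=dict(initial_simplex=sx,xatol=.3,fatol=1e-4,maxiter=90))
    x=r.x.copy(); 
    if yaw: x[2]/=50
    return np.round(x,3).tolist(),round(r.fun,3)
def reg(s,l,near=None):
    R=nets.regions_of(s,l)
    if near is not None:
        n=proj(s,np.array([[*near]]))[0]; R=[r for r in R if np.hypot(*(np.array(r['xy'])-n))<14]
    return np.array(R[0]['region']) if R else None
E
cat > m.py <<'E'
from h import *
import sys
T=snap('top');S=snap('side')
def go(l,P,parts,yaw=False,p=None):
    vs=[(s,reg(s,l,(p[0],p[1],40 if 'jar' in l else 60 if l=='gauge' else 5))) for s in (T,S)]
    vs=[v for v in vs if v[1] is not None]
    out=[len(vs)]
    for q in P:
        out.append(fit(vs,q,p,yaw))
    if len(vs)==2: out.append([fit([v],P[0],p,yaw) for v in vs])
    print(l,out)
if __name__=='__main__':
    J=[JAR(78),JAR(86)]
    go('jar_black',J,0,p=(405,285,0)); go('jar_gold_1',J,0,p=(411,64,0)); go('jar_red',J,0,p=(410,185,0)); go('jar_white',J,0,p=(558,303,0))
    go('gauge',[GAUGE],0,True,(484,438,1.57)); go('gauge_pad',[PAD],0,True,(485,430,0))
    go('tray_pass',[TRAY],0,True,(453,-100,0)); go('tray_redo',[TRAY],0,True,(474,-200,0))
    go('bell',[[cyl(36,40)]],0,False,(670,328,0))
    for s in (T,S):
        for r in nets.pinpoint(s,'tally_knob')[:2]: print('knob',r['confidence'],atz(s,r['xy'],42))
        for l in ('terminal','order_pad'): print(l,[atz(s,r['xy'],10).round() for r in nets.pinpoint(s,l)[:1]])
    # counter front edge guess
    print('edge', [atz(T,xy,0).round() for xy in ((250,243),(300,244))])
E
python3 m.py
```

```text
jar_black [2, ([428.305, 291.42], np.float64(0.059)), ([428.327, 291.086], np.float64(0.094)), [([428.594, 291.581], np.float64(0.042)), ([428.56, 290.6], np.float64(0.074))]]
jar_gold_1 [2, ([417.964, 61.32], np.float64(0.134)), ([417.467, 61.681], np.float64(0.162)), [([418.812, 61.197], np.float64(0.044)), ([415.496, 59.012], np.float64(0.189))]]
jar_red [2, ([418.934, 181.183], np.float64(0.134)), ([418.719, 181.498], np.float64(0.157)), [([419.937, 181.19], np.float64(0.053)), ([415.788, 178.939], np.float64(0.198))]]
jar_white [2, ([560.894, 305.915], np.float64(0.27)), ([560.301, 306.786], np.float64(0.265)), [([560.323, 307.259], np.float64(0.079)), ([576.725, 268.624], np.float64(0.39))]]
gauge [2, ([490.194, 441.4, 1.448], np.float64(0.126)), [([491.127, 440.846, 1.447], np.float64(0.071)), ([487.329, 447.229, 1.464], np.float64(0.143))]]
gauge_pad [2, ([488.921, 439.49, -0.042], np.float64(0.306)), [([490.041, 439.156, -0.061], np.float64(0.372)), ([489.276, 441.852, -0.029], np.float64(0.237))]]
tray_pass [2, ([454.933, -85.817, -0.006], np.float64(0.086)), [([456.638, -86.134, -0.006], np.float64(0.036)), ([451.866, -85.052, -0.002], np.float64(0.119))]]
tray_redo [2, ([469.305, -203.388, 0.006], np.float64(0.069)), [([470.382, -202.821, 0.0], np.float64(0.037)), ([464.065, -204.329, 0.045], np.float64(0.074))]]
bell [1, ([666.238, 319.91], np.float64(0.657))]
knob 0.47 [506.39630968  47.16686678  42.        ]
terminal [array([401., 565.,  10.])]
order_pad [array([454., 671.,  10.])]
knob 0.61 [491.02557709 426.63361954  42.        ]
knob 0.52 [508.18737415  53.73697404  42.        ]
terminal [array([398., 567.,  10.])]
order_pad [array([450., 678.,  10.])]
edge [array([351., 246.,   0.]), array([350.,  60.,   0.])]
```

```bash
cat > g.py <<'E'
# python3 g.py x y z yawdeg [x y z yaw ...]: chained shifts in tool axes (tool yaw = world heading of tool x)
import sys; from h import *
from scipy.spatial.transform import Rotation as Ro
o=get_obs(); q=o['eef_rot']; R=Ro.from_quat([q[1],q[2],q[3],q[0]]).as_matrix(); p=np.array(o['position'])
yw=np.degrees(np.arctan2(R[1,0],R[0,0])); print('t',round(o['t'],2),'pos',p.round(1),'yaw',yw.round(2),'F',np.round(o['force'],1),'gap',round(o['finger_gap'],1),'down',R[:,2].round(3))
a=list(map(float,sys.argv[1:]))
for i in range(0,len(a),4):
    g=np.array(a[i:i+3]); c,s=np.cos(np.radians(yw)),np.sin(np.radians(yw)); d=g-p
    print('->',g,'shift',np.round([c*d[0]+s*d[1],s*d[0]-c*d[1],-d[2]],1),'turn',round(yw-a[i+3],1),'rows>=',int(np.ceil(max(np.linalg.norm(d)/50,abs(yw-a[i+3])/8.59))))
    p=g; yw=a[i+3]
E
echo
```

>>> play_rows(
  rows=[
    [33, -37, 0, 7],
    [66, -74, 0, 14],
    [99, -111, 0, 21],
    [132, -148, 0, 28],
    [165, -185, 0, 32.7],
  ],
  hand=-1,
)

```text
t: 3.1
position: [296.0, -233.9, 239.5]
eef_rot: [0.0, 0.998, -0.064, 0.001]
force: [0.9, -0.6, 0.6]
finger_gap: 85.6
finger_force: 0.0
```

```bash
python3 g.py 425 215 230 -7 491 441 220 -7 491 441 139 -7
```

```text
t 3.1 pos [ 296.  -233.9  239.5] yaw -7.34 F [ 0.9 -0.6  0.6] gap 85.6 down [ 0.001 -0.    -1.   ]
-> [425. 215. 230.] shift [  70.6 -461.7    9.5] turn -0.3 rows>= 10
-> [491. 441. 220.] shift [  38.  -232.4   10. ] turn 0.0 rows>= 5
-> [491. 441. 139.] shift [ 0. -0. 81.] turn 0.0 rows>= 2
```

>>> play_rows(
  rows=[
    [7, -46, 0, 0],
    [14, -92, 0, 0],
    [21, -138, 0, 0],
    [28, -184, 0, 0],
    [35, -230, 0, 0],
  ],
)

```text
t: 3.6
position: [356.7, -28.6, 239.6]
eef_rot: [-0.009, 0.999, -0.048, 0.001]
force: [-0.6, -0.4, -0.1]
finger_gap: 85.5
finger_force: 0.0
```

>>> play_rows(
  rows=[
    [7, -46, 0, 0],
    [14, -92, 0, 0],
    [21, -138, 0, 0],
    [28, -184, 0, 0],
    [36, -232, 0, 0],
  ],
)

```text
t: 4.1
position: [390.2, -2.2, 242.0]
eef_rot: [-0.029, 0.999, -0.026, -0.0]
force: [-0.3, 0.1, 0.5]
finger_gap: 85.5
finger_force: 0.0
```

>>> play_rows(
  rows=[
    [8, -46, 0, 0],
    [15, -92, 0, 0],
    [23, -138, 0, 0],
    [30, -184, 0, 0],
    [38, -232, 0, 0],
  ],
)

```text
t: 4.6
position: [424.1, 34.0, 251.3]
eef_rot: [-0.05, 0.999, 0.004, -0.002]
force: [1.1, 0.1, 0.9]
finger_gap: 85.4
finger_force: 0.0
```

```bash
python3 g.py 491 441 139 -7
```

```text
t 4.6 pos [424.1  34.  251.3] yaw 0.48 F [1.1 0.1 0.9] gap 85.4 down [-0.003  0.099 -0.995]
-> [491. 441. 139.] shift [  70.3 -406.4  112.3] turn 7.5 rows>= 9
```

```bash
python3 -c "
from h import *
o=get_obs();print(np.round(o['joint_pos'],3),np.round(o['qd'],2),np.round(o['effort'],1),o['t'])"
```

```text
[ 0.007  0.085 -0.331  1.158  0.099  3.141] [ 0.02  0.09  0.14  0.05  0.01 -0.  ] [ -0.  -30.7  25.   -0.1   0.4  -0. ] 4.6
```

Joint 6 is at its limit, so I'll use the half-turned grasp (yaw near 180°).

>>> play_rows(
  rows=[
    [0, 0, 0, -8.5],
    [0, 0, 0, -17],
    [0, 0, 0, -25.5],
    [0, 0, 0, -34],
    [0, 0, 0, -42.5],
  ],
)

```text
t: 5.1
position: [423.8, 34.0, 251.3]
eef_rot: [-0.047, 0.928, 0.369, 0.017]
force: [-0.2, -0.6, -0.1]
finger_gap: 85.7
finger_force: 0.0
```

```bash
python3 g.py 491 441 220 173 491 441 139 173
```

```text
t 5.1 pos [423.8  34.  251.3] yaw 43.17 F [-0.2 -0.6 -0.1] gap 85.7 down [-0.003  0.099 -0.995]
-> [491. 441. 220.] shift [ 327.5 -250.9   31.3] turn -129.8 rows>= 16
-> [491. 441. 139.] shift [ 0.  0. 81.] turn 0.0 rows>= 2
```

The blocked move left a 0.1 rad tilt in the commanded pose. I'll try to undo it by doing the mirror image at the other joint 6 limit.

>>> play_rows(
  rows=[
    [0, 0, 0, -8.5],
    [0, 0, 0, -17],
    [0, 0, 0, -25.5],
    [0, 0, 0, -34],
    [0, 0, 0, -42.5],
  ],
)

```text
t: 5.6
position: [423.8, 34.0, 251.3]
eef_rot: [-0.037, 0.732, 0.68, 0.033]
force: [0.8, -0.1, 0.1]
finger_gap: 85.6
finger_force: 0.0
```

>>> play_rows(
  rows=[
    [0, 0, 0, -8.5],
    [0, 0, 0, -17],
    [0, 0, 0, -25.5],
    [0, 0, 0, -34],
    [0, 0, 0, -42.5],
  ],
)

```text
t: 6.1
position: [423.8, 33.9, 251.3]
eef_rot: [-0.023, 0.435, 0.899, 0.044]
force: [-1.0, -0.3, 0.1]
finger_gap: 85.6
finger_force: 0.0
```

>>> play_rows(
  rows=[
    [0, 0, 0, -8.5],
    [0, 0, 0, -17],
    [0, 0, 0, -25.5],
    [0, 0, 0, -34],
    [0, 0, 0, -42.5],
  ],
)

```text
t: 6.6
position: [423.8, 33.9, 251.3]
eef_rot: [-0.006, 0.08, 0.996, 0.049]
force: [-0.1, -0.6, -0.2]
finger_gap: 85.4
finger_force: 0.0
```

>>> play_rows(
  rows=[
    [0, 0, 0, -8.5],
    [0, 0, 0, -17],
    [0, 0, 0, -25.5],
    [0, 0, 0, -34],
    [0, 0, 0, -42.5],
  ],
)

```text
t: 7.1
position: [423.8, 34.0, 251.3]
eef_rot: [0.013, -0.286, 0.957, 0.048]
force: [0.5, 0.2, 0.4]
finger_gap: 85.5
finger_force: 0.0
```

>>> play_rows(
  rows=[
    [0, 0, 0, -8.5],
    [0, 0, 0, -17],
    [0, 0, 0, -25.5],
    [0, 0, 0, -34],
    [0, 0, 0, -42.5],
  ],
)

```text
t: 7.6
position: [423.8, 33.9, 251.3]
eef_rot: [0.029, -0.614, 0.788, 0.04]
force: [0.1, 0.8, 0.7]
finger_gap: 85.1
finger_force: 0.0
```

>>> play_rows(
  rows=[
    [0, 0, 0, -8.5],
    [0, 0, 0, -17],
    [0, 0, 0, -25.5],
    [0, 0, 0, -34],
    [0, 0, 0, -42.5],
  ],
)

```text
t: 8.1
position: [423.8, 34.0, 251.3]
eef_rot: [-0.042, 0.858, -0.512, -0.027]
force: [-0.0, 0.1, -0.5]
finger_gap: 85.6
finger_force: 0.0
```

>>> play_rows(
  rows=[
    [0, 0, 0, -8.5],
    [0, 0, 0, -17],
    [0, 0, 0, -25.5],
    [0, 0, 0, -34],
    [0, 0, 0, -42.5],
  ],
)

```text
t: 8.6
position: [423.8, 34.0, 251.3]
eef_rot: [-0.049, 0.985, -0.166, -0.01]
force: [-0.8, 0.9, -0.5]
finger_gap: 85.5
finger_force: 0.0
```

```bash
python3 g.py 420 -100 251 0; python3 -c "
from h import *
print(np.round(get_obs()['joint_pos'],3))"
```

```text
t 8.6 pos [423.8  34.  251.3] yaw -19.09 F [-0.8  0.9 -0.5] gap 85.5 down [-0.003  0.099 -0.995]
-> [ 420. -100.  251.] shift [ 40.2 127.8   0.3] turn -19.1 rows>= 3
[ 0.007  0.084 -0.331  1.158  0.099 -2.8  ]
```

>>> play_rows(
  rows=[
    [0, 0, 0, -8.5],
    [0, 0, 0, -17],
    [0, 0, 0, -19.4],
  ],
)

```text
t: 8.9
position: [423.8, 34.0, 251.3]
eef_rot: [-0.05, 0.999, 0.001, -0.002]
force: [0.2, 0.4, -0.2]
finger_gap: 85.3
finger_force: 0.0
```

>>> play_rows(
  rows=[
    [0, 46, 0, 0],
    [0, 92, 0, 0],
    [0, 138, 0, 0],
    [0, 184, 0, 0],
    [0, 230, 0, 0],
  ],
)

```text
t: 9.4
position: [430.3, -7.7, 235.1]
eef_rot: [-0.029, 0.999, -0.031, -0.001]
force: [-0.4, -0.7, -1.5]
finger_gap: 85.5
finger_force: 0.0
```

```bash
python3 g.py; python3 -c "
from h import *
print(np.round(get_obs()['joint_pos'],3))"
```

```text
t 9.4 pos [430.3  -7.7 235.1] yaw -3.51 F [-0.4 -0.7 -1.5] gap 85.5 down [-0.001  0.058 -0.998]
[-0.06   0.103 -0.35   1.122  0.058 -3.141]
```

>>> play_rows(
  rows=[
    [0, 46, 0, 0],
    [0, 92, 0, 0],
    [0, 138, 0, 0],
    [0, 184, 0, 0],
    [0, 230, 0, 0],
  ],
)

```text
t: 9.9
position: [434.6, -47.2, 226.1]
eef_rot: [-0.008, 0.998, -0.06, -0.002]
force: [-0.0, 0.4, -0.2]
finger_gap: 85.3
finger_force: 0.0
```

```bash
python3 g.py
```

```text
t 9.9 pos [434.6 -47.2 226.1] yaw -6.93 F [-0.   0.4 -0.2] gap 85.3 down [-0.004  0.017 -1.   ]
```

>>> play_rows(
  rows=[
    [0, 46, 0, 0],
    [0, 92, 0, 0],
  ],
)

```text
t: 10.1
position: [432.7, -79.3, 224.8]
eef_rot: [0.008, 0.996, -0.085, -0.004]
force: [-0.1, 0.5, -1.0]
finger_gap: 85.6
finger_force: 0.0
```

```bash
python3 g.py 435 -65 226 173
```

```text
t 10.1 pos [432.7 -79.3 224.8] yaw -9.73 F [-0.1  0.5 -1. ] gap 85.6 down [-0.009 -0.016 -1.   ]
-> [435. -65. 226.] shift [ -0.1 -14.5  -1.2] turn -182.7 rows>= 22
```

>>> play_rows(
  rows=[
    [-1.5, -26, 0, 8.5],
    [-3, -52, 0, 17],
    [-4.5, -78, 0, 25.5],
    [-6, -104, 0, 34],
    [-7.6, -130, 0, 42.5],
  ],
)

```text
t: 10.6
position: [447.2, 51.7, 222.8]
eef_rot: [0.009, 0.897, -0.443, -0.001]
force: [0.9, 0.6, 0.0]
finger_gap: 85.4
finger_force: 0.0
```

>>> play_rows(
  rows=[
    [-19, -18, 0, 8.5],
    [-38, -36, 0, 17],
    [-56, -55, 0, 25.5],
    [-75, -73, 0, 34],
    [-94, -91, 0, 42.5],
  ],
)

```text
t: 11.1
position: [461.4, 181.9, 220.5]
eef_rot: [-0.009, -0.675, 0.737, -0.002]
force: [0.2, -0.4, 0.1]
finger_gap: 85.3
finger_force: 0.0
```

>>> play_rows(
  rows=[
    [-26, -1, 0, 8.5],
    [-52, -2, 0, 17],
    [-78, -3, 0, 25.5],
    [-104, -4, 0, 34],
    [-130, -4, 0, 42.5],
  ],
)

```text
t: 11.6
position: [476.0, 311.1, 218.2]
eef_rot: [-0.007, -0.362, 0.932, -0.005]
force: [0.1, 0.5, -0.1]
finger_gap: 85.3
finger_force: 0.0
```

>>> play_rows(
  rows=[
    [-20, 17, 0, 8.5],
    [-40, 34, 0, 17],
    [-60, 51, 0, 25.5],
    [-80, 68, 0, 34],
    [-99, 85, 0, 42.5],
  ],
)

```text
t: 12.1
position: [490.8, 440.8, 215.9]
eef_rot: [-0.005, 0.0, 1.0, -0.008]
force: [0.9, -0.1, 0.4]
finger_gap: 85.6
finger_force: 0.0
```

```bash
python3 g.py 491 441 220 173 491 441 141 173;python3 -c "
from h import *
print(np.round(get_obs()['joint_pos'],3))"
```

```text
t 12.1 pos [490.8 440.8 215.9] yaw 179.96 F [ 0.9 -0.1  0.4] gap 85.6 down [-0.01  -0.015 -1.   ]
-> [491. 441. 220.] shift [-0.2  0.2 -4.1] turn 7.0 rows>= 1
-> [491. 441. 141.] shift [ 0.  0. 79.] turn 0.0 rows>= 2
[ 0.734  0.519  0.206  1.275 -0.005  0.735]
```

>>> play_rows(
  rows=[
    [0, 0, 15, 7],
    [-1, -1, 45, 7],
    [-1, -1, 70, 7],
    [-1, -1, 75, 7],
  ],
)

```text
t: 12.5
position: [489.2, 435.8, 137.5]
eef_rot: [-0.007, 0.058, 0.998, -0.01]
force: [-0.8, -0.5, 0.3]
finger_gap: 85.4
finger_force: 0.0
```

>>> play_rows(
  rows=[
    [0, 0, 0, 0],
    [0, 0, 0, 0],
    [0, 0, 0, 0],
    [0, 0, 0, 0],
    [0, 0, 0, 0],
  ],
  hand=1,
  grip_force=50,
)

```text
t: 13.0
position: [491.9, 438.1, 142.9]
eef_rot: [-0.003, 0.058, 0.998, -0.007]
force: [0.1, 0.3, 3.5]
finger_gap: 23.2
finger_force: 51.7
```

>>> play_rows(
  rows=[
    [0, 0, 0, 0],
    [0, 0, 0, 0],
    [0, 0, 0, 0],
  ],
)

```text
t: 13.3
position: [491.9, 438.2, 142.9]
eef_rot: [-0.003, 0.058, 0.998, -0.007]
force: [-0.3, 0.3, 5.1]
finger_gap: 23.4
finger_force: 51.9
```

```bash
python3 g.py 491 441 251 180 428.5 291.5 251 180 428.5 291.5 141 180;python3 -c "
from h import *
snap('side','s1');s=cv2.imread('pics/s1.png')[180:330,150:350]
cv2.imwrite('pics/s1c.png',cv2.resize(s,None,fx=3,fy=3,interpolation=cv2.INTER_CUBIC))"
```

```text
t 13.3 pos [491.9 438.2 142.9] yaw 173.31 F [-0.3  0.3  5.1] gap 23.4 down [-0.007 -0.013 -1.   ]
-> [491. 441. 251.] shift [   1.2    2.7 -108.1] turn -6.7 rows>= 3
-> [428.5 291.5 251. ] shift [  62.5 -149.5   -0. ] turn 0.0 rows>= 4
-> [428.5 291.5 141. ] shift [  0.   0. 110.] turn 0.0 rows>= 3
```

View pics/s1c.png

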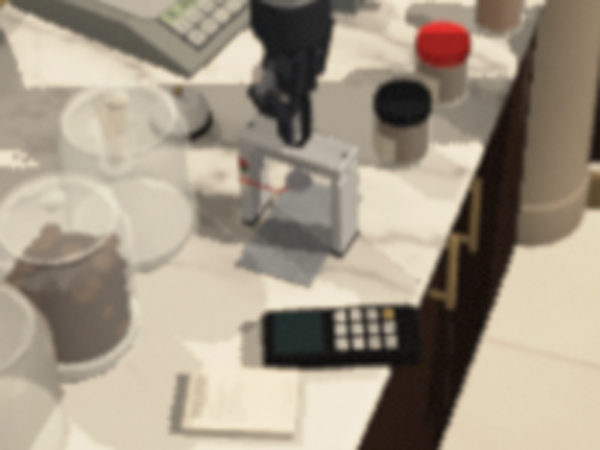

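The gripper holds the gauge post (crop about (300,125)), with the gauge still standing and the jars unmoved. Next I'll lift it and carry it to the black jar.

>>> play_rows(
  rows=[
    [0, 0, -30, 0],
    [0, 0, -70, 0],
    [0, 0, -105, 0],
    [0, 0, -110, 0],
  ],
)

```text
t: 13.75
position: [493.5, 440.0, 255.0]
eef_rot: [-0.002, 0.058, 0.998, -0.006]
force: [0.7, 0.2, -4.0]
finger_gap: 23.1
finger_force: 51.1
```

>>> play_rows(
  rows=[
    [10, -35, 0, -1.5],
    [20, -70, 0, -3],
    [32, -110, 0, -5],
    [43, -145, 0, -6.7],
    [45, -154, 0, -6.7],
  ],
)

```text
t: 14.25
position: [425.4, 286.4, 251.5]
eef_rot: [-0.008, 0.001, 1.0, -0.011]
force: [1.1, 0.5, -5.4]
finger_gap: 23.5
finger_force: 51.4
```

```bash
cat > j.py <<'E'
from m import *
J={'jar_black':(428,291,0),'jar_gold_1':(418,61,0),'jar_red':(419,181,0),'jar_white':(561,306,0)}
for n in sys.argv[1:]:
    r=reg(T,n,(*J[n][:2],60)); print(n, None if r is None else [fit([(T,r)],JAR(h),J[n]) for h in(78,86)])
E
python3 j.py jar_black; python3 g.py 429 290 251 180
```

```text
jar_black None
t 14.4 pos [429.  290.7 252.7] yaw 179.94 F [ 0.3  0.5 -4.5] gap 23.5 down [-0.011 -0.016 -1.   ]
-> [429. 290. 251.] shift [-0.  -0.7  1.7] turn -0.1 rows>= 1
```

>>> play_rows(
  rows=[
    [0, 0, 30, 0],
    [0, 0, 60, 0],
    [0, 0, 85, 0],
    [0, 0, 100, 0],
    [0, 0, 105, 0],
  ],
)

```text
t: 14.9
position: [427.9, 290.1, 146.5]
eef_rot: [-0.006, -0.001, 1.0, -0.009]
force: [-0.8, -0.4, -3.1]
finger_gap: 23.4
finger_force: 51.7
```

>>> play_rows(
  rows=[
    [0, 0, 2, 0],
    [0, 0, 4, 0],
    [0, 0, 6, 0],
    [0, 0, 6, 0],
  ],
)

```text
t: 15.3
position: [429.0, 290.3, 143.8]
eef_rot: [-0.004, -0.0, 1.0, -0.007]
force: [-1.1, 0.7, -2.4]
finger_gap: 23.2
finger_force: 51.6
```

```bash
python3 g.py 429 290 251 180;python3 -c "
from h import *
snap('side','s2');s=cv2.imread('pics/s2.png')[150:270,200:340]
cv2.imwrite('pics/s2c.png',cv2.resize(s,None,fx=4,fy=4,interpolation=cv2.INTER_CUBIC))"
```

```text
t 15.3 pos [429.  290.3 143.8] yaw -179.99 F [-1.1  0.7 -2.4] gap 23.2 down [-0.008 -0.014 -1.   ]
-> [429. 290. 251.] shift [   0.    -0.3 -107.2] turn -360.0 rows>= 42
```

View pics/s2c.png

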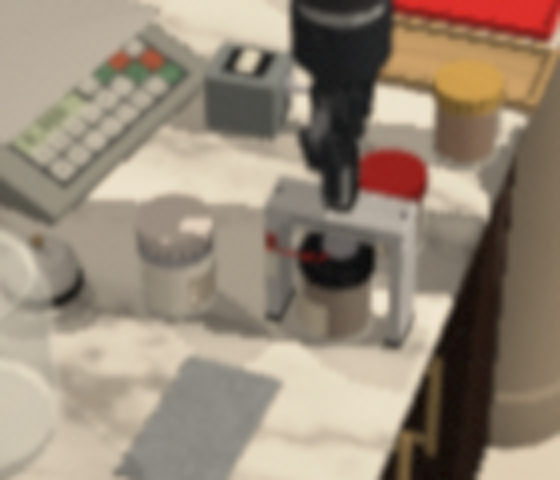

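The gauge straddles the black jar (crop (335,280)) and the foot is on the lid. I'll press the last few mm down until the legs bear on the counter.

>>> play_rows(
  rows=[
    [0, 0, 1, 0],
    [0, 0, 2, 0],
    [0, 0, 2, 0],
  ],
)

```text
t: 15.65
position: [429.0, 290.2, 143.3]
eef_rot: [-0.004, -0.0, 1.0, -0.007]
force: [-3.8, -0.4, 7.8]
finger_gap: 23.1
finger_force: 53.3
```

>>> play_rows(
  rows=[
    [0, 0, 1, 0],
    [0, 0, 2, 0],
    [0, 0, 2, 0],
  ],
)

```text
t: 15.95
position: [428.8, 290.2, 143.1]
eef_rot: [-0.003, -0.0, 1.0, -0.006]
force: [-7.3, -2.9, 20.9]
finger_gap: 23.0
finger_force: 55.0
```

>>> play_rows(
  rows=[
    [0, 0, -2, 0],
    [0, 0, -2, 0],
    [0, 0, -2, 0],
    [0, 0, -2, 0],
    [0, 0, -2, 0],
  ],
  hand=0.1,
)

```text
t: 16.45
position: [428.4, 289.4, 140.8]
eef_rot: [-0.005, -0.0, 1.0, -0.008]
force: [0.2, 0.3, -0.1]
finger_gap: 38.3
finger_force: 0.0
```

>>> play_rows(
  rows=[
    [0, 0, 0, 0],
    [0, 0, 0, 0],
    [0, 0, 0, 0],
    [0, 0, 0, 0],
    [0, 0, 0, 0],
  ],
)

```text
t: 16.95
position: [428.4, 289.5, 141.1]
eef_rot: [-0.005, -0.0, 1.0, -0.008]
force: [-0.2, -0.5, 0.1]
finger_gap: 38.5
finger_force: 0.0
```

```bash
cat > st.py <<'E'
# fit gauge & read red pointer height (side); print
from m import *
g=tuple(map(float,sys.argv[1:3])); n=sys.argv[3]
for nm,s in(('T',T),('S',S)):
    r=reg(s,'gauge',(*g,80)); 
    if r is not None: print('gauge',nm,fit([(s,r)],GAUGE,(*g,1.57),True))
for nm,s in(('T',T),('S',S)):
  for r in nets.pinpoint(s,'foot_face')[:1]: print('foot',nm,round(r['confidence'],2),[ (h,atz(s,r['xy'],h)[:2].round(1).tolist()) for h in (78,86)])
  for r in nets.pinpoint(s,'gauge')[:1]: print('sole',nm,round(r['confidence'],2),atz(s,r['xy'],0)[:2].round(1))
# red pointer pixels near the +x leg in side view
im=cv2.cvtColor(np.asarray(S['pixels']),cv2.COLOR_RGB2HSV).astype(int)
for h in(66,78,86,96): print(h,proj(S,[[g[0]+51,g[1]+22,h]])[0].round(1))
u=proj(S,[[g[0]+51,g[1]+22,82]])[0]
yy,xx=np.mgrid[:384,:512]; w=(abs(xx-u[0])<14)&(abs(yy-u[1])<14)&((im[...,0]<8)|(im[...,0]>172))&(im[...,1]>110)&(im[...,2]>60)
print('red px',np.c_[xx[w],yy[w]].tolist())
gr=(abs(xx-u[0])<14)&(abs(yy-u[1])<14)&(im[...,0]>45)&(im[...,0]<85)&(im[...,1]>60)
print('green px',np.c_[xx[gr],yy[gr]].tolist())
E
python3 st.py 429 290 jar_black; python3 g.py
```

```text
gauge S ([422.93, 294.765, 1.577], np.float64(0.234))
foot S 0.5 [(78, [419.8, 28.0]), (86, [417.0, 39.2])]
sole S 0.75 [423.4 281. ]
66 [265.9 214.9]
78 [265.9 212. ]
86 [265.9 210. ]
96 [265.9 207.6]
red px [[267, 209], [268, 209], [267, 210], [268, 210], [268, 211], [275, 213], [276, 213], [277, 213], [278, 213], [275, 214], [276, 214], [277, 214], [278, 214]]
green px [[278, 210]]
t 17.35 pos [428.4 289.5 141.2] yaw -180.0 F [ 0.3 -0.1  0. ] gap 38.1 down [-0.009 -0.016 -1.   ]
```

>>> play_rows(
  rows=[
    [0, 0, 0, 0],
    [0, 0, 0, 0],
    [0, 0, 0, 0],
    [0, 0, 0, 0],
    [0, 0, 0, 0],
  ],
  hand=1,
)

```text
t: 17.85
position: [428.7, 289.8, 141.4]
eef_rot: [-0.004, -0.0, 1.0, -0.007]
force: [0.4, 0.7, 2.3]
finger_gap: 23.5
finger_force: 49.8
```

>>> play_rows(
  rows=[
    [0, 0, -30, 0],
    [0, 0, -70, 0],
    [0, 0, -105, 0],
    [0, 0, -110, 0],
  ],
)

```text
t: 18.25
position: [431.0, 292.1, 254.3]
eef_rot: [-0.002, -0.0, 1.0, -0.006]
force: [0.7, 0.5, -5.6]
finger_gap: 23.1
finger_force: 50.5
```

>>> play_rows(
  rows=[
    [1, -30, 0, 0],
    [2, -75, 0, 0],
    [3, -115, 0, 0],
    [4, -120, 0, 0],
    [4, -120, 0, 0],
  ],
)

```text
t: 18.75
position: [424.1, 169.7, 251.3]
eef_rot: [-0.006, 0.001, 1.0, -0.008]
force: [-0.1, 1.1, -4.1]
finger_gap: 23.1
finger_force: 51.8
```

```bash
python3 j.py jar_gold_1; python3 g.py 418.5 60 251 180
```

```text
jar_gold_1 None
t 18.9 pos [425.3 171.9 252.2] yaw -179.95 F [-0.1  0.4 -4.1] gap 23.4 down [-0.011 -0.016 -1.   ]
-> [418.5  60.  251. ] shift [   6.9 -111.9    1.2] turn -360.0 rows>= 42
```

```bash
python3 - <<'E'
from m import *
for s in (T,S):
  for n in ('jar_gold_1','jar_red','jar_white','jar_black'):
    R=nets.regions_of(s,n); print(n,[(np.round(r['xy']).tolist(),round(r['confidence'],2),atz(s,r['xy'],45)[:2].round().tolist()) for r in R[:3]])
    if R and n=='jar_gold_1': print(fit([(s,np.array(R[0]['region']))],JAR(78),(*atz(s,R[0]['xy'],45)[:2],0)))
E
```

```text
jar_gold_1 [([165.0, 229.0], 0.3, [398.0, 552.0])]
([397.231, 559.311], np.float64(0.595))
jar_red [([261.0, 229.0], 0.37, [403.0, 206.0])]
jar_white [([234.0, 186.0], 0.51, [559.0, 307.0])]
jar_black [([238.0, 223.0], 0.69, [421.0, 288.0])]
jar_gold_1 [([322.0, 178.0], 0.53, [367.0, 36.0])]
([387.41, 34.077], np.float64(0.386))
jar_red [([297.0, 201.0], 0.56, [415.0, 188.0]), ([250.0, 257.0], 0.34, [471.0, 482.0])]
jar_white [([245.0, 215.0], 0.68, [553.0, 310.0])]
jar_black [([284.0, 219.0], 0.6, [427.0, 291.0]), ([261.0, 292.0], 0.23, [393.0, 600.0])]
```

```bash
python3 - <<'E'
from h import *
snap('top','t3');snap('side','s3')
t=cv2.imread('pics/t3.png')[160:270,190:390]; s=cv2.imread('pics/s3.png')[130:240,200:400]
cv2.imwrite('pics/c3.png',np.vstack([cv2.resize(i,(500,275),interpolation=cv2.INTER_CUBIC) for i in (t,s)]))
E
```

```text
(no output)
```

View pics/c3.png

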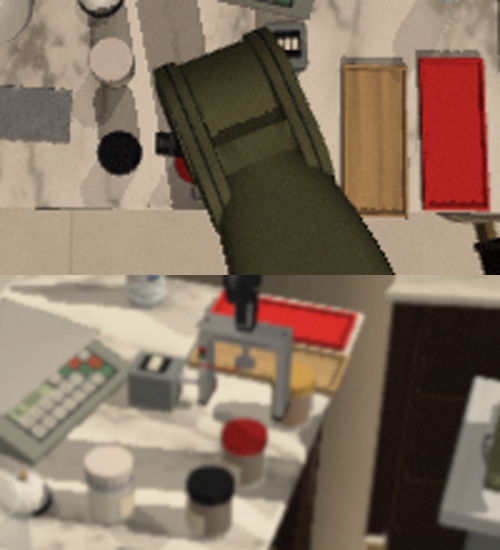

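Between the two frames the gold jar was knocked: its lid in the side view moved from about (308,173) to (317,171). I'll measure the displacement by colour from the unobstructed saved frames.

```bash
python3 - <<'E'
from h import *
S=snap('side')
def mask(f):
    h=cv2.cvtColor(cv2.imread(f),cv2.COLOR_BGR2HSV).astype(int)
    m=(h[...,0]>15)&(h[...,0]<28)&(h[...,1]>125)&(h[...,2]>70); w=np.zeros_like(m); w[155:195,290:340]=1; m&=w
    n,l,st,c=cv2.connectedComponentsWithStats(m.astype(np.uint8)); k=[(st[i].tolist(),c[i].round(1).tolist()) for i in range(1,n) if st[i][4]>20]; return k
for f in('side0','s1','s2','s3'):
    k=mask(f'pics/{f}.png'); print(f,k,[atz(S,c,72)[:2].round(1).tolist() for _,c in k])
print(proj(S,[[418.5,61,72]]))
E
```

```text
side0 [([299, 166, 18, 16, 211], [307.3, 173.3])] [[414.9, 61.7]]
s1 [([308, 164, 19, 15, 236], [316.9, 170.9])] [[386.7, 36.8]]
s2 [([308, 164, 19, 15, 237], [316.9, 170.9])] [[386.7, 36.8]]
s3 [([316, 164, 12, 15, 130], [320.7, 171.2])] [[373.6, 34.2]]
[[306.35348999 172.99233313]]
```

>>> play_rows(
  rows=[
    [7, -27, 0, -8.5],
    [14, -55, 0, -17],
    [21, -82, 0, -25.5],
    [28, -110, 0, -34],
    [35, -137, 0, -42.5],
  ],
)

```text
t: 20.05
position: [390.1, 33.2, 255.7]
eef_rot: [-0.007, -0.365, 0.931, -0.006]
force: [-0.2, -0.6, -5.5]
finger_gap: 23.6
finger_force: 52.2
```

>>> play_rows(
  rows=[
    [0, 0, 0, -8.5],
    [0, 0, 0, -17],
    [0, 0, 0, -25.5],
    [0, 0, 0, -34],
    [0, 0, 0, -42.5],
  ],
)

```text
t: 20.55
position: [390.5, 34.1, 255.7]
eef_rot: [-0.009, -0.678, 0.735, -0.003]
force: [-0.4, -0.7, -5.1]
finger_gap: 23.2
finger_force: 52.2
```

>>> play_rows(
  rows=[
    [0, 0, 0, -5],
    [0, 0, 0, -5],
  ],
)

```text
t: 20.75
position: [390.5, 34.2, 255.6]
eef_rot: [-0.009, -0.707, 0.707, -0.002]
force: [-0.1, -0.1, -5.3]
finger_gap: 23.4
finger_force: 52.2
```

```bash
python3 - <<'E'
from h import *
S=snap('side')
h=cv2.cvtColor(np.asarray(S['pixels']),cv2.COLOR_RGB2HSV).astype(int)
m=(h[...,0]>15)&(h[...,0]<28)&(h[...,1]>125)&(h[...,2]>70); w=np.zeros_like(m); w[155:195,290:340]=1; m&=w
n,l,st,c=cv2.connectedComponentsWithStats(m.astype(np.uint8)); k=[(st[i].tolist(),c[i].round(1).tolist()) for i in range(1,n) if st[i][4]>20]
print(k,[atz(S,c,72)[:2].round(1).tolist() for _,c in k])
r=reg(S,'jar_gold_1',(390,36,45))
if r is not None:
    for H in(78,86): print(H,fit([(S,r)],JAR(H),(390,36,0)))
E
python3 g.py 390.5 35 251 -90 390.5 35 160 -90
```

```text
[([308, 165, 19, 14, 175], [317.4, 172.6])] [[382.5, 46.1]]
78 ([386.717, 37.28], np.float64(0.142))
86 ([386.268, 39.87], np.float64(0.201))
t 20.85 pos [390.5  34.2 255.6] yaw -90.11 F [ 0.4  0.6 -5.2] gap 23.2 down [-0.009 -0.016 -1.   ]
-> [390.5  35.  251. ] shift [-0.8 -0.   4.6] turn -0.1 rows>= 1
-> [390.5  35.  160. ] shift [ 0. -0. 91.] turn 0.0 rows>= 2
```

>>> play_rows(
  rows=[
    [-3.5, 0, 30, 0],
    [-3.5, 0, 60, 0],
    [-3.5, 0, 85, 0],
    [-3.5, 0, 98, 0],
    [-3.5, 0, 98, 0],
  ],
)

```text
t: 21.35
position: [388.0, 36.0, 155.9]
eef_rot: [-0.01, -0.707, 0.708, -0.001]
force: [0.3, -0.0, -4.1]
finger_gap: 23.5
finger_force: 52.2
```

>>> play_rows(
  rows=[
    [0, 0, 0, 0],
    [0, 0, 0, 0],
    [0, 0, 0, 0],
  ],
)

```text
t: 21.65
position: [390.5, 36.3, 158.5]
eef_rot: [-0.008, -0.707, 0.707, -0.003]
force: [0.7, -0.3, -4.6]
finger_gap: 23.3
finger_force: 52.2
```

>>> play_rows(
  rows=[
    [0, 0, 4, 0],
    [0, 0, 8, 0],
    [0, 0, 11, 0],
    [0, 0, 13, 0],
  ],
)

```text
t: 22.05
position: [389.9, 36.1, 144.4]
eef_rot: [0.009, 0.707, -0.707, 0.002]
force: [1.4, -0.1, -3.2]
finger_gap: 23.3
finger_force: 52.4
```

```bash
python3 g.py; python3 -c "
from h import *
snap('side','s4');s=cv2.imread('pics/s4.png')[140:230,250:370]
cv2.imwrite('pics/s4c.png',cv2.resize(s,None,fx=5,fy=5,interpolation=cv2.INTER_CUBIC))"
```

```text
t 22.05 pos [389.9  36.1 144.4] yaw -90.0 F [ 1.4 -0.1 -3.2] gap 23.3 down [-0.009 -0.016 -1.   ]
```

View pics/s4c.png

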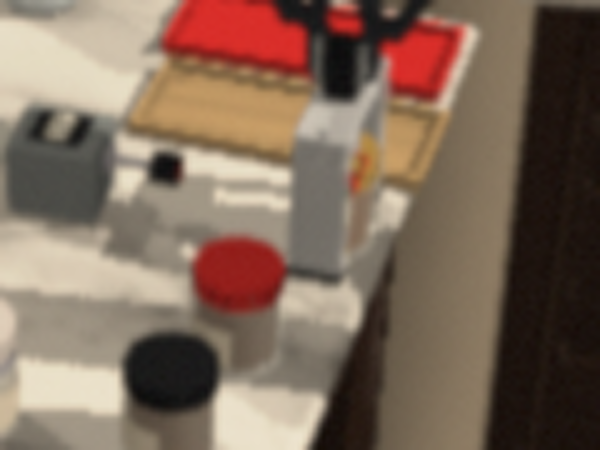

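The gauge stands over the gold jar with its near leg at crop (320,200) and legs along y. No foot force was felt at the 86 mm level, so the lid is home. I'll seat it and release.

>>> play_rows(
  rows=[
    [0, 0, 1, 0],
    [0, 0, 2, 0],
    [0, 0, 2, 0],
  ],
)

```text
t: 22.4
position: [389.5, 36.0, 142.5]
eef_rot: [0.009, 0.707, -0.707, 0.002]
force: [1.3, 0.6, -2.0]
finger_gap: 23.3
finger_force: 52.4
```

>>> play_rows(
  rows=[
    [0, 0, 1, 0],
    [0, 0, 2, 0],
    [0, 0, 2, 0],
  ],
)

```text
t: 22.7
position: [389.7, 35.6, 141.9]
eef_rot: [0.009, 0.707, -0.707, 0.003]
force: [-2.7, -2.8, 10.3]
finger_gap: 23.4
finger_force: 54.4
```

>>> play_rows(
  rows=[
    [0, 0, -2, 0],
    [0, 0, -2, 0],
    [0, 0, -2, 0],
    [0, 0, -2, 0],
    [0, 0, -2, 0],
  ],
  hand=0.1,
)

```text
t: 23.2
position: [389.3, 35.9, 142.3]
eef_rot: [0.009, 0.707, -0.707, 0.002]
force: [0.1, 0.3, -0.3]
finger_gap: 38.5
finger_force: 0.0
```

>>> play_rows(
  rows=[
    [0, 0, 0, 0],
    [0, 0, 0, 0],
    [0, 0, 0, 0],
    [0, 0, 0, 0],
    [0, 0, 0, 0],
  ],
)

```text
t: 23.7
position: [389.5, 36.0, 142.5]
eef_rot: [0.009, 0.707, -0.707, 0.002]
force: [-0.0, -0.7, -0.4]
finger_gap: 38.4
finger_force: 0.0
```

```bash
python3 - <<'E'
from h import *
T=snap('top');S=snap('side')
J={'jar_black':(428,291),'jar_gold_1':(390,38),'jar_red':(419,181),'jar_white':(561,306)}
for n,p in J.items():
  for nm,s in(('T',T),('S',S)):
    r=reg(s,n,(*p,45)); print(n,nm,None if r is None else fit([(s,r)],JAR(86 if n=='jar_white' else 78),(*p,0)))
for nm,s in(('T',T),('S',S)):
    r=reg(s,'gauge',(390,37,80)); print('gauge',nm,None if r is None else fit([(s,r)],GAUGE,(390,37,0),True))
E
python3 g.py 419.5 180 252 -90
```

```text
jar_black T ([428.632, 291.713], np.float64(0.071))
jar_black S ([428.697, 290.633], np.float64(0.083))
jar_gold_1 T None
jar_gold_1 S ([370.217, 12.96], np.float64(0.876))
jar_red T ([416.97, 183.754], np.float64(0.101))
jar_red S ([416.661, 184.469], np.float64(0.118))
jar_white T ([561.277, 304.385], np.float64(0.071))
jar_white S ([557.777, 309.101], np.float64(0.096))
gauge T ([382.501, 109.826, 0.091], np.float64(0.615))
gauge S ([387.833, 38.684, 0.079], np.float64(0.177))
t 24.3 pos [389.4  36.  142.5] yaw -89.99 F [-0.   0.2 -0.4] gap 38.5 down [-0.009 -0.016 -1.   ]
-> [419.5 180.  252. ] shift [-144.   -30.1 -109.5] turn 0.0 rows>= 4
```

>>> play_rows(
  rows=[
    [0, 0, 0, 0],
    [0, 0, 0, 0],
    [0, 0, 0, 0],
    [0, 0, 0, 0],
    [0, 0, 0, 0],
  ],
  hand=1,
)

```text
t: 24.8
position: [389.6, 36.0, 142.6]
eef_rot: [0.009, 0.707, -0.707, 0.002]
force: [-1.0, -0.3, 3.0]
finger_gap: 23.6
finger_force: 49.5
```

>>> play_rows(
  rows=[
    [0, 0, -30, 0],
    [0, 0, -70, 0],
    [0, 0, -105, 0],
    [0, 0, -110, 0],
  ],
)

```text
t: 25.2
position: [392.5, 37.9, 255.4]
eef_rot: [-0.007, -0.707, 0.707, -0.004]
force: [1.6, 0.2, -5.3]
finger_gap: 23.3
finger_force: 51.2
```

>>> play_rows(
  rows=[
    [-35, -7, 0, 0],
    [-80, -15, 0, 0],
    [-120, -23, 0, 0],
    [-147, -29, 0, 0],
    [-147, -29, 0, 0],
  ],
)

```text
t: 25.7
position: [419.5, 187.6, 247.5]
eef_rot: [0.009, 0.709, -0.706, 0.001]
force: [0.4, -1.1, -4.6]
finger_gap: 23.5
finger_force: 51.0
```

```bash
python3 - <<'E'
from h import *
S=snap('side')
r=reg(S,'jar_red',(417,183,45)); print(None if r is None else fit([(S,r)],JAR(78),(417,183,0)))
E
python3 g.py 418.5 183 158 -90
```

```text
([415.209, 183.582], np.float64(0.322))
t 25.8 pos [418.1 184.4 247.7] yaw -89.91 F [ 0.4  0.4 -4.6] gap 23.2 down [-0.013 -0.018 -1.   ]
-> [418.5 183.  158. ] shift [ 1.4 -0.4 89.7] turn 0.1 rows>= 2
```

Next I lower it over the red jar, pausing at the high-lid level.

>>> play_rows(
  rows=[
    [0, -1, 30, 0],
    [0, -1, 60, 0],
    [0, -1, 80, 0],
    [0, -1, 89, 0],
    [0, -1, 89, 0],
  ],
)

```text
t: 26.3
position: [417.9, 181.7, 159.4]
eef_rot: [-0.011, -0.707, 0.708, -0.002]
force: [0.7, -1.5, -4.7]
finger_gap: 23.6
finger_force: 50.9
```

>>> play_rows(
  rows=[
    [0, 0, 0, 0],
    [0, 0, 0, 0],
    [0, 0, 0, 0],
  ],
)

```text
t: 26.6
position: [420.5, 183.6, 162.0]
eef_rot: [-0.008, -0.707, 0.707, -0.003]
force: [1.1, -0.1, -4.7]
finger_gap: 23.1
finger_force: 51.0
```

>>> play_rows(
  rows=[
    [0, 0, 4, 0],
    [0, 0, 8, 0],
    [0, 0, 12, 0],
    [0, 0, 15, 0],
    [0, 0, 15, 0],
  ],
)

```text
t: 27.1
position: [419.5, 183.1, 145.6]
eef_rot: [0.009, 0.707, -0.707, 0.002]
force: [1.1, 0.8, -2.7]
finger_gap: 23.5
finger_force: 51.2
```

>>> play_rows(
  rows=[
    [0, 0, 1, 0],
    [0, 0, 2, 0],
    [0, 0, 2, 0],
  ],
)

```text
t: 27.4
position: [419.5, 183.1, 143.9]
eef_rot: [0.009, 0.707, -0.707, 0.002]
force: [0.7, 1.0, -3.3]
finger_gap: 23.3
finger_force: 51.2
```

>>> play_rows(
  rows=[
    [0, 0, 1, 0],
    [0, 0, 3, 0],
    [0, 0, 4, 0],
    [0, 0, 4, 0],
  ],
)

```text
t: 27.8
position: [419.7, 182.5, 142.8]
eef_rot: [0.008, 0.707, -0.707, 0.003]
force: [-3.6, -5.0, 19.0]
finger_gap: 23.0
finger_force: 54.4
```

>>> play_rows(
  rows=[
    [0, 0, -2, 0],
    [0, 0, -2, 0],
    [0, 0, -2, 0],
    [0, 0, -2, 0],
    [0, 0, -2, 0],
  ],
  hand=0.1,
)

```text
t: 28.3
position: [419.2, 182.9, 141.6]
eef_rot: [0.009, 0.707, -0.707, 0.002]
force: [-0.4, -0.3, -0.4]
finger_gap: 38.4
finger_force: 0.0
```

>>> play_rows(
  rows=[
    [0, 0, 0, 0],
    [0, 0, 0, 0],
    [0, 0, 0, 0],
    [0, 0, 0, 0],
    [0, 0, 0, 0],
  ],
)

```text
t: 28.8
position: [419.4, 183.0, 141.9]
eef_rot: [0.009, 0.707, -0.707, 0.002]
force: [0.1, 0.0, -0.1]
finger_gap: 38.5
finger_force: 0.0
```

```bash
python3 - <<'E'
from h import *
T=snap('top');S=snap('side')
J={'jar_red':(418,183),'jar_white':(561,306)}
for n,p in J.items():
  for nm,s in(('T',T),('S',S)):
    r=reg(s,n,(*p,45)); print(n,nm,None if r is None else fit([(s,r)],JAR(86 if n=='jar_white' else 78),(*p,0)))
r=reg(S,'gauge',(418,183,80)); print('gauge',None if r is None else fit([(S,r)],GAUGE,(418,183,0),True))
E
python3 g.py 561 306 252 -90
```

```text
jar_red T None
jar_red S ([399.165, 169.519], np.float64(0.776))
jar_white T ([561.904, 305.913], np.float64(0.045))
jar_white S ([559.797, 304.248], np.float64(0.067))
gauge ([425.195, 174.622, 0.166], np.float64(0.386))
t 29.15 pos [419.5 183.  141.9] yaw -89.99 F [ 0.7  0.2 -0. ] gap 38.5 down [-0.009 -0.016 -1.   ]
-> [561. 306. 252.] shift [-123.  -141.6 -110.1] turn 0.0 rows>= 5
```

>>> play_rows(
  rows=[
    [0, 0, 0, 0],
    [0, 0, 0, 0],
    [0, 0, 0, 0],
    [0, 0, 0, 0],
    [0, 0, 0, 0],
  ],
  hand=1,
)

```text
t: 29.65
position: [419.5, 183.0, 142.0]
eef_rot: [0.009, 0.707, -0.707, 0.002]
force: [0.5, 0.7, 2.6]
finger_gap: 23.7
finger_force: 49.4
```

>>> play_rows(
  rows=[
    [0, 0, -30, 0],
    [0, 0, -70, 0],
    [0, 0, -105, 0],
    [0, 0, -110, 0],
  ],
)

```text
t: 30.05
position: [422.4, 185.6, 255.0]
eef_rot: [0.006, 0.707, -0.707, 0.003]
force: [1.1, 0.5, -5.4]
finger_gap: 23.4
finger_force: 50.9
```

>>> play_rows(
  rows=[
    [-25, -30, 0, 0],
    [-58, -65, 0, 0],
    [-90, -102, 0, 0],
    [-116, -134, 0, 0],
    [-124, -143, 0, 0],
  ],
)

```text
t: 30.55
position: [565.9, 311.2, 244.0]
eef_rot: [0.01, 0.707, -0.707, 0.002]
force: [-0.9, -0.8, -4.6]
finger_gap: 23.1
finger_force: 51.8
```

>>> play_rows(
  rows=[
    [0, 0, 0, 0],
    [0, 0, 0, 0],
  ],
)

```text
t: 30.75
position: [562.1, 307.9, 245.9]
eef_rot: [0.011, 0.707, -0.707, 0.002]
force: [-0.2, 0.4, -4.0]
finger_gap: 23.0
finger_force: 51.8
```

```bash
python3 - <<'E'
from h import *
S=snap('side')
r=reg(S,'jar_white',(561,306,45)); print(None if r is None else fit([(S,r)],JAR(86),(561,306,0)))
E
python3 g.py 561.5 306 158 -90
```

```text
([558.485, 307.281], np.float64(0.25))
t 30.85 pos [562.1 307.7 247.5] yaw -90.01 F [ 0.   0.6 -6.2] gap 23.2 down [-0.012 -0.017 -1.   ]
-> [561.5 306.  158. ] shift [ 1.7  0.6 89.5] turn -0.0 rows>= 2
```

>>> play_rows(
  rows=[
    [0, 0, 30, 0],
    [0, 0, 60, 0],
    [0, 0, 80, 0],
    [0, 0, 89, 0],
    [0, 0, 89, 0],
  ],
)

```text
t: 31.35
position: [561.1, 306.2, 158.8]
eef_rot: [-0.01, -0.707, 0.707, -0.002]
force: [-1.9, -1.4, -2.3]
finger_gap: 23.4
finger_force: 52.0
```

>>> play_rows(
  rows=[
    [0, 0, 0, 0],
    [0, 0, 0, 0],
    [0, 0, 0, 0],
  ],
)

```text
t: 31.65
position: [563.4, 307.7, 161.1]
eef_rot: [0.008, 0.707, -0.707, 0.003]
force: [-0.5, -0.2, -3.2]
finger_gap: 23.3
finger_force: 52.0
```

>>> play_rows(
  rows=[
    [0, 0, 4, 0],
    [0, 0, 8, 0],
    [0, 0, 12, 0],
    [0, 0, 15, 0],
    [0, 0, 15, 0],
  ],
)

```text
t: 32.15
position: [562.5, 307.1, 144.1]
eef_rot: [0.009, 0.707, -0.707, 0.002]
force: [0.9, 0.7, -1.5]
finger_gap: 23.2
finger_force: 52.0
```

>>> play_rows(
  rows=[
    [0, 0, 1, 0],
    [0, 0, 3, 0],
    [0, 0, 4, 0],
    [0, 0, 4, 0],
  ],
)

```text
t: 32.55
position: [562.6, 307.3, 142.2]
eef_rot: [0.008, 0.707, -0.707, 0.002]
force: [-1.4, -0.4, 4.3]
finger_gap: 23.8
finger_force: 53.1
```

The foot already touched at the 86 mm level, so the white lid is high. I'll seat it, release and hold.

>>> play_rows(
  rows=[
    [0, 0, 1, 0],
    [0, 0, 2, 0],
    [0, 0, 2, 0],
  ],
)

```text
t: 32.85
position: [562.6, 307.3, 142.1]
eef_rot: [0.007, 0.707, -0.707, 0.002]
force: [-3.4, -1.6, 14.4]
finger_gap: 23.2
finger_force: 54.4
```

>>> play_rows(
  rows=[
    [0, 0, -2, 0],
    [0, 0, -2, 0],
    [0, 0, -2, 0],
    [0, 0, -2, 0],
    [0, 0, -2, 0],
  ],
  hand=0.1,
)

```text
t: 33.35
position: [562.2, 306.9, 140.1]
eef_rot: [0.009, 0.707, -0.707, 0.002]
force: [-0.4, 0.3, 0.1]
finger_gap: 38.3
finger_force: 0.0
```

>>> play_rows(
  rows=[
    [0, 0, 0, 0],
    [0, 0, 0, 0],
    [0, 0, 0, 0],
    [0, 0, 0, 0],
    [0, 0, 0, 0],
  ],
)

```text
t: 33.85
position: [562.4, 307.0, 140.6]
eef_rot: [0.009, 0.707, -0.707, 0.002]
force: [-0.2, 1.3, 0.5]
finger_gap: 38.5
finger_force: 0.0
```

```bash
python3 - <<'E'
from h import *
T=snap('top');S=snap('side','s5')
h=cv2.imread('pics/s5.png')[150:290,180:350]
cv2.imwrite('pics/s5c.png',cv2.resize(h,None,fx=4,fy=4,interpolation=cv2.INTER_CUBIC))
for s in (T,S):
    r=reg(s,'gauge_pad',(490,440,0)); print('pad',None if r is None else fit([(s,r)],PAD,(490,440,0),True))
E
python3 g.py 490 439 252 -90
```

```text
pad ([489.974, 439.396, -0.04], np.float64(0.078))
pad ([487.225, 437.304, -0.03], np.float64(0.103))
t 34.05 pos [562.4 307.  140.6] yaw -89.99 F [-0.1 -1.   0.6] gap 38.6 down [-0.009 -0.016 -1.   ]
-> [490. 439. 252.] shift [-132.    72.4 -111.4] turn 0.0 rows>= 4
```

View pics/s5c.png

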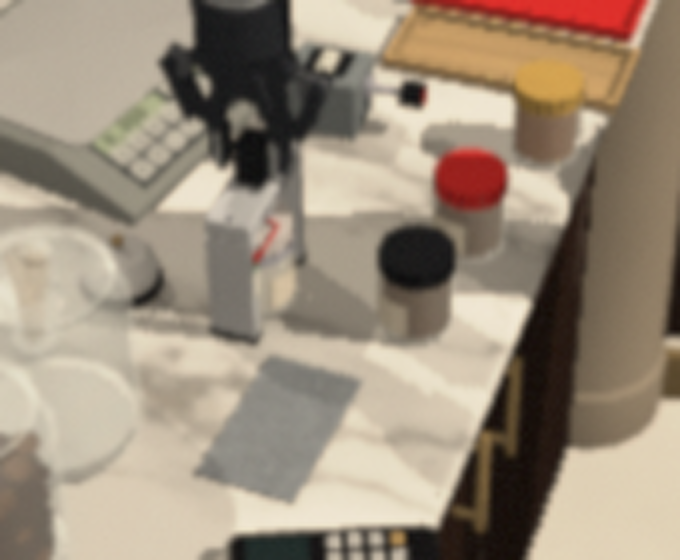

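The gauge stands over the white jar (crop (250,250)), the bare pad is at (280,425), and all the other jars are upright. I'll take the gauge back to the pad with its legs along the pad's y.

>>> play_rows(
  rows=[
    [0, 0, 0, 0],
    [0, 0, 0, 0],
    [0, 0, 0, 0],
    [0, 0, 0, 0],
    [0, 0, 0, 0],
  ],
  hand=1,
)

```text
t: 34.55
position: [562.5, 307.0, 140.8]
eef_rot: [0.009, 0.707, -0.707, 0.002]
force: [-0.6, 0.4, 1.7]
finger_gap: 23.5
finger_force: 49.6
```

>>> play_rows(
  rows=[
    [0, 0, -30, 0],
    [0, 0, -70, 0],
    [0, 0, -105, 0],
    [0, 0, -110, 0],
  ],
)

```text
t: 34.95
position: [565.3, 309.8, 254.5]
eef_rot: [0.005, 0.707, -0.707, 0.003]
force: [1.0, 0.0, -4.9]
finger_gap: 23.4
finger_force: 50.6
```

>>> play_rows(
  rows=[
    [-30, 16, 0, 1],
    [-70, 38, 0, 2],
    [-110, 60, 0, 2],
    [-130, 71, 0, 2],
    [-132, 72, 0, 2],
  ],
)

```text
t: 35.45
position: [488.6, 443.1, 246.0]
eef_rot: [-0.011, -0.696, 0.718, -0.002]
force: [-0.3, -0.6, -4.9]
finger_gap: 23.3
finger_force: 50.5
```

>>> play_rows(
  rows=[
    [0, 0, 0, 0],
    [0, 0, 30, 0],
    [0, 0, 65, 0],
    [0, 0, 90, 0],
    [0, 0, 95, 0],
  ],
)

```text
t: 35.95
position: [488.8, 435.3, 149.3]
eef_rot: [-0.014, -0.694, 0.72, -0.003]
force: [-1.3, -0.5, -4.7]
finger_gap: 23.0
finger_force: 50.4
```

```bash
python3 g.py 490 439 146 -92
```

```text
t 35.95 pos [488.8 435.3 149.3] yaw -92.1 F [-1.3 -0.5 -4.7] gap 23.0 down [-0.016 -0.022 -1.   ]
-> [490. 439. 146.] shift [-3.7 -1.   3.3] turn -0.1 rows>= 1
```

>>> play_rows(
  rows=[
    [0, 0, 2, 0],
    [0, 0, 4, 0],
    [0, 0, 6, 0],
    [0, 0, 8, 0],
    [0, 0, 8, 0],
  ],
)

```text
t: 36.45
position: [490.7, 439.3, 146.8]
eef_rot: [-0.008, -0.695, 0.719, -0.002]
force: [-0.3, 0.7, -5.0]
finger_gap: 23.5
finger_force: 50.5
```

>>> play_rows(
  rows=[
    [0, 0, 0, 0],
    [0, 0, 0, 0],
    [0, 0, 0, 0],
  ],
)

```text
t: 36.75
position: [490.5, 439.2, 146.4]
eef_rot: [-0.009, -0.695, 0.719, -0.002]
force: [0.3, -0.8, -5.0]
finger_gap: 23.0
finger_force: 50.5
```

>>> play_rows(
  rows=[
    [0, 0, 1, 0],
    [0, 0, 2, 0],
    [0, 0, 3, 0],
    [0, 0, 4, 0],
    [0, 0, 4, 0],
  ],
)

```text
t: 37.25
position: [490.5, 439.0, 143.9]
eef_rot: [-0.008, -0.695, 0.719, -0.002]
force: [-1.9, -2.3, 4.7]
finger_gap: 23.2
finger_force: 51.8
```

>>> play_rows(
  rows=[
    [0, 0, 0, 0],
    [0, 0, 0, 0],
  ],
)

```text
t: 37.45
position: [490.5, 439.0, 143.8]
eef_rot: [-0.008, -0.695, 0.719, -0.002]
force: [-1.9, -2.8, 6.7]
finger_gap: 23.1
finger_force: 51.8
```

>>> play_rows(
  rows=[
    [0, 0, -1, 0],
    [0, 0, -1, 0],
    [0, 0, -1, 0],
    [0, 0, -1, 0],
  ],
  hand=-1,
)

```text
t: 37.85
position: [490.6, 439.2, 143.1]
eef_rot: [-0.009, -0.695, 0.719, -0.002]
force: [0.1, 0.5, 0.4]
finger_gap: 80.1
finger_force: 0.0
```

>>> play_rows(
  rows=[
    [0, 0, -20, 0],
    [0, 0, -50, 0],
    [0, 0, -70, 0],
  ],
)

```text
t: 38.15
position: [491.5, 440.5, 214.7]
eef_rot: [-0.008, -0.695, 0.719, -0.002]
force: [0.7, -0.0, 0.9]
finger_gap: 85.1
finger_force: 0.0
```

>>> play_rows(
  rows=[
    [30, 12, 0, 8.5],
    [60, 24, 0, 17],
    [90, 36, 0, 25.5],
    [120, 48, 0, 34],
    [143, 56, 0, 42.5],
  ],
)

```text
t: 38.65
position: [429.1, 297.6, 216.0]
eef_rot: [-0.008, -0.384, 0.923, -0.006]
force: [-0.0, 0.1, 0.8]
finger_gap: 85.5
finger_force: 0.0
```

>>> play_rows(
  rows=[
    [0, 0, 0, 8.5],
    [0, 0, 0, 17],
    [0, 0, 0, 25.5],
    [0, 0, 0, 34],
    [0, 0, 0, 42.5],
  ],
)

```text
t: 39.15
position: [430.3, 299.2, 216.0]
eef_rot: [-0.005, -0.023, 1.0, -0.008]
force: [-0.4, 0.3, 0.1]
finger_gap: 85.5
finger_force: 0.0
```

```bash
python3 - <<'E'
from h import *
T=snap('top');S=snap('side')
r=reg(T,'gauge',(490,439,80)); print('gauge',None if r is None else fit([(T,r)],GAUGE,(490,439,0),True))
J={'jar_black':(428.5,291),'jar_gold_1':(390,38),'jar_red':(418,183),'jar_white':(561,306)}
for n,p in J.items():
  for nm,s in(('T',T),('S',S)):
    r=reg(s,n,(*p,45)); print(n,nm,None if r is None else fit([(s,r)],JAR(86 if n=='jar_white' else 78),(*p,0)))
E
python3 g.py 428.5 290.5 215 -180 428.5 290.5 36 -180
```

```text
gauge ([467.44, 442.564, -0.408], np.float64(0.857))
jar_black T None
jar_black S ([427.941, 292.588], np.float64(0.055))
jar_gold_1 T ([390.813, 35.344], np.float64(0.077))
jar_gold_1 S ([387.901, 34.242], np.float64(0.08))
jar_red T ([418.248, 181.708], np.float64(0.113))
jar_red S ([416.217, 182.543], np.float64(0.115))
jar_white T ([565.001, 297.859], np.float64(0.519))
jar_white S ([566.567, 297.785], np.float64(0.415))
t 39.7 pos [430.2 299.2 216. ] yaw -176.97 F [-0.4  0.1  0.1] gap 85.2 down [-0.009 -0.016 -1.   ]
-> [428.5 290.5 215. ] shift [ 2.1 -8.6  1. ] turn 3.0 rows>= 1
-> [428.5 290.5  36. ] shift [ -0.   0. 179.] turn 0.0 rows>= 4
```

>>> play_rows(
  rows=[
    [0.5, -5.5, 40, 3],
    [0.5, -5.5, 85, 3],
    [0.5, -5.5, 130, 3],
    [0.5, -5.5, 165, 3],
    [0.5, -5.5, 178, 3],
  ],
)

```text
t: 40.2
position: [425.7, 289.1, 34.6]
eef_rot: [-0.007, -0.0, 1.0, -0.01]
force: [-0.3, -0.7, 0.1]
finger_gap: 85.4
finger_force: 0.0
```

>>> play_rows(
  rows=[
    [0, 0, 0, 0],
    [0, 0, 0, 0],
    [0, 0, 0, 0],
    [0, 0, 0, 0],
    [0, 0, 0, 0],
  ],
  hand=1,
  grip_force=45,
)

```text
t: 40.7
position: [428.6, 291.1, 38.7]
eef_rot: [-0.004, -0.0, 1.0, -0.008]
force: [-0.5, 0.1, -1.5]
finger_gap: 61.2
finger_force: 49.2
```

```bash
python3 g.py 428.5 290.5 155 -180 526 -87 155 -180 526 -87 42 -180
```

```text
t 40.7 pos [428.6 291.1  38.7] yaw -180.0 F [-0.5  0.1 -1.5] gap 61.2 down [-0.008 -0.015 -1.   ]
-> [428.5 290.5 155. ] shift [ 1.000e-01 -6.000e-01 -1.163e+02] turn 0.0 rows>= 3
-> [526. -87. 155.] shift [ -97.5 -377.5   -0. ] turn 0.0 rows>= 8
-> [526. -87.  42.] shift [ -0.   0. 113.] turn 0.0 rows>= 3
```

>>> play_rows(
  rows=[
    [0, 0, -30, 0],
    [0, 0, -75, 0],
    [0, 0, -110, 0],
    [0, 0, -116, 0],
  ],
)

```text
t: 41.1
position: [432.2, 294.6, 158.9]
eef_rot: [-0.001, -0.0, 1.0, -0.005]
force: [0.5, 0.6, -2.8]
finger_gap: 60.8
finger_force: 50.7
```

>>> play_rows(
  rows=[
    [-8, -30, 0, 0],
    [-18, -70, 0, 0],
    [-29, -110, 0, 0],
    [-39, -150, 0, 0],
    [-49, -188, 0, 0],
  ],
)

```text
t: 41.6
position: [477.6, 102.9, 155.6]
eef_rot: [-0.005, -0.0, 1.0, -0.008]
force: [0.6, 0.2, -3.3]
finger_gap: 60.9
finger_force: 50.7
```

>>> play_rows(
  rows=[
    [-11, -42, 0, 0],
    [-22, -84, 0, 0],
    [-33, -126, 0, 0],
    [-43, -165, 0, 0],
    [-49, -188, 0, 0],
  ],
)

```text
t: 42.1
position: [527.3, -86.2, 158.1]
eef_rot: [-0.005, 0.001, 1.0, -0.008]
force: [-0.0, -0.2, -2.1]
finger_gap: 61.5
finger_force: 50.8
```

>>> play_rows(
  rows=[
    [0, 0, 0, 0],
    [0, 0, 0, 0],
  ],
)

```text
t: 42.3
position: [526.5, -83.5, 158.0]
eef_rot: [-0.006, 0.001, 1.0, -0.007]
force: [-0.3, 0.5, -3.4]
finger_gap: 60.8
finger_force: 50.9
```

```bash
python3 - <<'E'
from h import *
S=snap('side')
for n,p in (('tray_pass',(456,-86)),('tray_redo',(470,-203))):
    r=reg(S,n,(*p,5)); print(n,None if r is None else fit([(S,r)],TRAY,(*p,0),True))
E
python3 g.py 527 -85.5 48 -180
```

```text
tray_pass ([452.05, -83.274, 0.006], np.float64(0.214))
tray_redo ([465.558, -202.43, 0.049], np.float64(0.069))
t 42.45 pos [526.6 -82.2 158.6] yaw -179.92 F [-0.3  0.3 -3.1] gap 61.3 down [-0.011 -0.015 -1.   ]
-> [527.  -85.5  48. ] shift [ -0.4  -3.3 110.6] turn 0.1 rows>= 3
```

>>> play_rows(
  rows=[
    [0, -3, 35, 0],
    [0, -3, 70, 0],
    [0, -3, 100, 0],
    [0, -3, 111, 0],
    [0, -3, 113, 0],
  ],
)

```text
t: 42.95
position: [524.9, -87.0, 44.9]
eef_rot: [-0.006, -0.001, 1.0, -0.008]
force: [-0.2, 0.4, -3.7]
finger_gap: 61.1
finger_force: 50.9
```

>>> play_rows(
  rows=[
    [0, 0, 1, 0],
    [0, 0, 2, 0],
    [0, 0, 2, 0],
  ],
)

```text
t: 43.25
position: [527.6, -88.1, 45.4]
eef_rot: [-0.003, -0.0, 1.0, -0.008]
force: [0.2, 0.2, -3.1]
finger_gap: 61.2
finger_force: 50.9
```

```bash
python3 g.py;  python3 -c "
from h import *
snap('side','s6');s=cv2.imread('pics/s6.png')[110:200,250:370]
cv2.imwrite('pics/s6c.png',cv2.resize(s,None,fx=5,fy=5,interpolation=cv2.INTER_CUBIC))"
```

```text
t 43.25 pos [527.6 -88.1  45.4] yaw -179.99 F [ 0.2  0.2 -3.1] gap 61.2 down [-0.007 -0.016 -1.   ]
```

View pics/s6c.png

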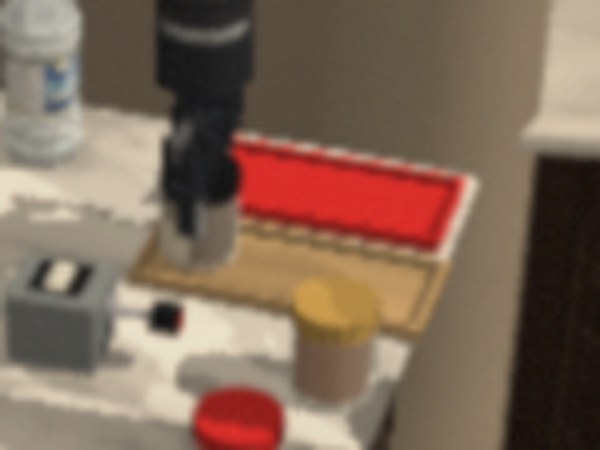

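The black jar sits over the far end of the wooden tray (crop (205,230)), inside its walls. I'll set it down, release and go for the red one.

>>> play_rows(
  rows=[
    [0, 0, 1, 0],
    [0, 0, 2, 0],
    [0, 0, 2, 0],
  ],
)

```text
t: 43.6
position: [527.1, -88.3, 43.6]
eef_rot: [-0.004, 0.0, 1.0, -0.008]
force: [-2.7, 0.9, 6.7]
finger_gap: 61.1
finger_force: 52.1
```

>>> play_rows(
  rows=[
    [0, 0, 0, 0],
    [0, 0, 0, 0],
    [0, 0, 0, 0],
  ],
  hand=-0.85,
)

```text
t: 43.9
position: [526.6, -88.2, 42.2]
eef_rot: [-0.004, -0.0, 1.0, -0.008]
force: [0.3, 0.6, -0.2]
finger_gap: 79.1
finger_force: 0.0
```

>>> play_rows(
  rows=[
    [0, 0, -20, 0],
    [0, 0, -60, 0],
    [0, 0, -105, 0],
    [0, 0, -115, 0],
  ],
)

```text
t: 44.3
position: [530.7, -86.8, 162.0]
eef_rot: [-0.0, -0.0, 1.0, -0.009]
force: [1.4, -1.2, -0.5]
finger_gap: 79.0
finger_force: 0.0
```

>>> play_rows(
  rows=[
    [8, 20, 0, 0],
    [24, 60, 0, 0],
    [40, 100, 0, 0],
    [56, 140, 0, 0],
    [72, 183, 0, 0],
  ],
  hand=-1,
)

```text
t: 44.8
position: [454.4, 97.7, 154.5]
eef_rot: [-0.005, 0.0, 1.0, -0.008]
force: [1.3, 0.8, -0.2]
finger_gap: 85.5
finger_force: 0.0
```

>>> play_rows(
  rows=[
    [16, 40, 0, 0],
    [30, 75, 0, 0],
    [35, 89, 0, 0],
    [35, 89, 0, 0],
  ],
)

```text
t: 45.2
position: [419.4, 187.3, 153.4]
eef_rot: [-0.005, -0.002, 1.0, -0.008]
force: [-0.5, -0.7, 0.2]
finger_gap: 85.1
finger_force: 0.0
```

```bash
cat > k.py <<'E'
from h import *
import sys
T=snap('top');S=snap('side')
for a in sys.argv[1:]:
  n,x,y,h=a.split(','); p=(float(x),float(y)); h=float(h)
  for nm,s in(('T',T),('S',S)):
    r=reg(s,n,(*p,45)); print(n,nm,None if r is None else fit([(s,r)],JAR(h),(*p,0)))
E
python3 k.py jar_red,418,182,78 jar_black,527,-88,78
python3 g.py 420 184.5 160 -180 419.5 184.5 36 -180
```

```text
jar_red T None
jar_red S ([416.279, 182.577], np.float64(0.07))
jar_black T ([529.609, -93.021], np.float64(0.127))
jar_black S ([551.186, -96.284], np.float64(0.589))
t 45.5 pos [420.7 184.7 153.7] yaw 179.9 F [ 0.1 -0.2  1.1] gap 85.3 down [-0.009 -0.016 -1.   ]
-> [420.  184.5 160. ] shift [ 0.7 -0.2 -6.3] turn 359.9 rows>= 42
-> [419.5 184.5  36. ] shift [  0.5   0.  124. ] turn 0.0 rows>= 3
```

>>> play_rows(
  rows=[
    [1, 0, 40, 0],
    [1, 0, 80, 0],
    [1, 0, 108, 0],
    [1, 0, 116, 0],
    [1, 0, 116, 0],
  ],
)

```text
t: 46.0
position: [417.6, 182.9, 37.1]
eef_rot: [-0.006, 0.001, 1.0, -0.008]
force: [-0.7, -0.6, 0.2]
finger_gap: 85.5
finger_force: 0.0
```

>>> play_rows(
  rows=[
    [0, 0, 0, 0],
    [0, 0, 0, 0],
    [0, 0, 0, 0],
    [0, 0, 0, 0],
    [0, 0, 0, 0],
  ],
  hand=1,
)

```text
t: 46.5
position: [419.9, 184.2, 39.6]
eef_rot: [-0.003, 0.0, 1.0, -0.008]
force: [0.2, -3.7, 6.3]
finger_gap: 61.2
finger_force: 48.3
```

>>> play_rows(
  rows=[
    [0, 0, -30, 0],
    [0, 0, -75, 0],
    [0, 0, -110, 0],
    [0, 0, -116, 0],
  ],
)

```text
t: 46.9
position: [422.4, 187.2, 158.5]
eef_rot: [-0.001, -0.0, 1.0, -0.006]
force: [0.9, -0.2, -3.2]
finger_gap: 61.1
finger_force: 50.6
```

```bash
python3 g.py 456 -85 155 -180
```

```text
t 46.9 pos [422.4 187.2 158.5] yaw -179.99 F [ 0.9 -0.2 -3.2] gap 61.1 down [-0.001 -0.012 -1.   ]
-> [456. -85. 155.] shift [ -33.6 -272.2    3.5] turn 0.0 rows>= 6
```

>>> play_rows(
  rows=[
    [-4, -30, 0, 0],
    [-9, -70, 0, 0],
    [-14, -110, 0, 0],
    [-19, -150, 0, 0],
    [-23, -185, 0, 0],
  ],
)

```text
t: 47.4
position: [441.7, -0.9, 155.8]
eef_rot: [-0.005, 0.0, 1.0, -0.008]
force: [0.5, -0.2, -2.0]
finger_gap: 60.9
finger_force: 50.8
```

>>> play_rows(
  rows=[
    [-4, -35, 0, 0],
    [-8, -70, 0, 0],
    [-11, -86, 0, 0],
    [-11, -86, 0, 0],
    [-11, -86, 0, 0],
  ],
)

```text
t: 47.9
position: [452.6, -85.0, 157.1]
eef_rot: [-0.005, 0.0, 1.0, -0.007]
force: [-0.2, -0.2, -2.7]
finger_gap: 60.7
finger_force: 51.0
```

```bash
python3 g.py 455.5 -85.5 47 -180
```

```text
t 47.9 pos [452.6 -85.  157.1] yaw 179.95 F [-0.2 -0.2 -2.7] gap 60.7 down [-0.011 -0.015 -1.   ]
-> [455.5 -85.5  47. ] shift [ -2.9  -0.5 110.1] turn 360.0 rows>= 42
```

>>> play_rows(
  rows=[
    [-2.5, -1, 35, 0],
    [-2.5, -1, 70, 0],
    [-2.5, -1, 100, 0],
    [-2.5, -1, 110, 0],
    [-2.5, -1, 110, 0],
  ],
)

```text
t: 48.4
position: [453.4, -86.8, 46.8]
eef_rot: [-0.006, -0.001, 1.0, -0.007]
force: [0.5, 0.2, -3.0]
finger_gap: 61.0
finger_force: 50.8
```

>>> play_rows(
  rows=[
    [0, 0, 1, 0],
    [0, 0, 2, 0],
    [0, 0, 3, 0],
    [0, 0, 3, 0],
  ],
)

```text
t: 48.8
position: [455.4, -88.1, 45.4]
eef_rot: [-0.004, -0.0, 1.0, -0.008]
force: [0.1, -0.4, -1.7]
finger_gap: 60.9
finger_force: 50.8
```

>>> play_rows(
  rows=[
    [0, 0, 1, 0],
    [0, 0, 2, 0],
    [0, 0, 2, 0],
  ],
)

```text
t: 49.1
position: [455.4, -88.2, 44.6]
eef_rot: [-0.004, -0.0, 1.0, -0.008]
force: [-3.4, 0.4, 12.5]
finger_gap: 61.1
finger_force: 52.5
```

>>> play_rows(
  rows=[
    [0, 0, 0, 0],
    [0, 0, 0, 0],
    [0, 0, 0, 0],
  ],
  hand=-0.85,
)

```text
t: 49.4
position: [455.1, -88.2, 42.9]
eef_rot: [-0.004, 0.0, 1.0, -0.008]
force: [-0.2, -0.0, -0.7]
finger_gap: 78.8
finger_force: 0.0
```

>>> play_rows(
  rows=[
    [0, 0, -20, 0],
    [0, 0, -60, 0],
    [0, 0, -105, 0],
    [0, 0, -115, 0],
  ],
)

```text
t: 49.8
position: [459.1, -86.8, 162.1]
eef_rot: [-0.001, -0.0, 1.0, -0.009]
force: [0.6, 1.4, 0.0]
finger_gap: 79.1
finger_force: 0.0
```

>>> play_rows(
  rows=[
    [12, 23, 0, 0],
    [30, 60, 0, 0],
    [50, 100, 0, 0],
    [62, 124, 0, 0],
    [62, 124, 0, 0],
  ],
  hand=-1,
)

```text
t: 50.3
position: [391.4, 39.7, 155.7]
eef_rot: [-0.006, -0.002, 1.0, -0.008]
force: [-0.2, 0.2, -0.4]
finger_gap: 85.2
finger_force: 0.0
```

```bash
python3 k.py jar_gold_1,390.5,35.5,78 jar_white,561,306,86
python3 g.py 391.5 37 38 180
```

```text
jar_gold_1 T ([368.105, 66.035], np.float64(0.874))
jar_gold_1 S ([387.065, 34.999], np.float64(0.067))
jar_white T ([562.136, 304.557], np.float64(0.087))
jar_white S ([562.202, 302.428], np.float64(0.382))
t 50.6 pos [394.5  37.  156.3] yaw 179.91 F [-0.6 -0.2 -0. ] gap 85.3 down [-0.009 -0.016 -1.   ]
-> [391.5  37.   38. ] shift [  3.   -0.  118.3] turn -0.1 rows>= 3
```

>>> play_rows(
  rows=[
    [2, 0, 40, 0],
    [2, 0, 80, 0],
    [2, 0, 110, 0],
    [2, 0, 118, 0],
    [2, 0, 118, 0],
  ],
)

```text
t: 51.1
position: [390.0, 35.2, 37.7]
eef_rot: [-0.006, 0.001, 1.0, -0.008]
force: [-0.9, -0.6, -0.4]
finger_gap: 85.4
finger_force: 0.0
```

>>> play_rows(
  rows=[
    [0, 0, 0, 0],
    [0, 0, 0, 0],
    [0, 0, 0, 0],
    [0, 0, 0, 0],
    [0, 0, 0, 0],
  ],
  hand=1,
)

```text
t: 51.6
position: [392.7, 36.4, 40.2]
eef_rot: [-0.003, -0.0, 1.0, -0.007]
force: [-0.8, 0.5, 6.1]
finger_gap: 61.1
finger_force: 48.3
```

>>> play_rows(
  rows=[
    [0, 0, -30, 0],
    [0, 0, -75, 0],
    [0, 0, -110, 0],
    [0, 0, -116, 0],
  ],
)

```text
t: 52.0
position: [395.3, 38.0, 159.0]
eef_rot: [0.0, -0.0, 1.0, -0.007]
force: [1.0, 0.6, -3.1]
finger_gap: 61.0
finger_force: 51.2
```

>>> play_rows(
  rows=[
    [2, -25, 0, 0],
    [4, -60, 0, 0],
    [6, -100, 0, 0],
    [7, -121, 0, 0],
    [7, -121, 0, 0],
  ],
)

```text
t: 52.5
position: [384.2, -85.3, 155.8]
eef_rot: [-0.005, 0.002, 1.0, -0.008]
force: [0.5, 0.7, -3.0]
finger_gap: 61.0
finger_force: 51.3
```

>>> play_rows(
  rows=[
    [0, 0, 0, 0],
    [0, 0, 0, 0],
  ],
)

```text
t: 52.7
position: [384.4, -82.6, 155.9]
eef_rot: [-0.005, -0.0, 1.0, -0.008]
force: [-0.2, 0.7, -2.6]
finger_gap: 61.1
finger_force: 51.3
```

```bash
python3 g.py 383.5 -85.5 47 -180
```

```text
t 52.7 pos [384.4 -82.6 155.9] yaw -179.96 F [-0.2  0.7 -2.6] gap 61.1 down [-0.01  -0.015 -1.   ]
-> [383.5 -85.5  47. ] shift [  0.9  -2.9 108.9] turn 0.0 rows>= 3
```

>>> play_rows(
  rows=[
    [0, -3, 35, 0],
    [0, -3, 70, 0],
    [0, -3, 100, 0],
    [0, -3, 109, 0],
    [0, -3, 109, 0],
  ],
)

```text
t: 53.2
position: [382.6, -87.1, 46.7]
eef_rot: [-0.006, -0.001, 1.0, -0.008]
force: [-0.1, 0.4, -3.1]
finger_gap: 61.3
finger_force: 52.8
```

>>> play_rows(
  rows=[
    [0, 0, 1, 0],
    [0, 0, 2, 0],
    [0, 0, 3, 0],
    [0, 0, 3, 0],
  ],
)

```text
t: 53.6
position: [384.7, -88.1, 45.0]
eef_rot: [-0.004, -0.0, 1.0, -0.008]
force: [0.4, -0.5, -0.4]
finger_gap: 60.7
finger_force: 53.1
```

>>> play_rows(
  rows=[
    [0, 0, 1, 0],
    [0, 0, 2, 0],
    [0, 0, 2, 0],
  ],
)

```text
t: 53.9
position: [384.8, -88.1, 44.9]
eef_rot: [-0.003, -0.0, 1.0, -0.008]
force: [-6.3, 1.1, 24.2]
finger_gap: 61.1
finger_force: 55.5
```

>>> play_rows(
  rows=[
    [0, 0, 0, 0],
    [0, 0, 0, 0],
    [0, 0, 0, 0],
  ],
  hand=-0.85,
)

```text
t: 54.2
position: [384.1, -88.2, 42.6]
eef_rot: [-0.004, 0.0, 1.0, -0.008]
force: [0.1, -0.4, -0.6]
finger_gap: 78.8
finger_force: 0.0
```

>>> play_rows(
  rows=[
    [0, 0, -20, 0],
    [0, 0, -60, 0],
    [0, 0, -105, 0],
    [0, 0, -115, 0],
  ],
)

```text
t: 54.6
position: [387.9, -86.9, 161.4]
eef_rot: [-0.001, 0.0, 1.0, -0.009]
force: [0.8, 0.1, 0.2]
finger_gap: 79.0
finger_force: 0.0
```

>>> play_rows(
  rows=[
    [-12, 27, 0, 0],
    [-30, 66, 0, 0],
    [-48, 106, 0, 0],
    [-68, 150, 0, 0],
    [-88, 194, 0, 0],
  ],
  hand=-1,
)

```text
t: 55.1
position: [473.0, 109.2, 152.7]
eef_rot: [-0.005, 0.0, 1.0, -0.008]
force: [1.6, -0.9, -0.1]
finger_gap: 85.5
finger_force: 0.0
```

>>> play_rows(
  rows=[
    [-19, 42, 0, 0],
    [-38, 84, 0, 0],
    [-57, 126, 0, 0],
    [-76, 168, 0, 0],
    [-90, 199, 0, 0],
  ],
)

```text
t: 55.6
position: [563.4, 309.3, 148.0]
eef_rot: [-0.005, -0.001, 1.0, -0.008]
force: [0.2, -0.1, 0.5]
finger_gap: 85.6
finger_force: 0.0
```

>>> play_rows(
  rows=[
    [0, 0, 0, 0],
    [0, 0, 0, 0],
  ],
)

```text
t: 55.8
position: [562.2, 306.8, 147.9]
eef_rot: [-0.006, -0.001, 1.0, -0.009]
force: [-0.5, -0.1, -0.1]
finger_gap: 85.5
finger_force: 0.0
```

```bash
python3 k.py jar_white,562,305,86 jar_black,527,-88,78 jar_red,455,-88,78 jar_gold_1,383,-88,78
python3 g.py 563 307.5 38 180
```

```text
jar_white T None
jar_white S ([566.661, 297.443], np.float64(0.414))
jar_black T ([530.189, -91.015], np.float64(0.079))
jar_black S ([528.3, -96.427], np.float64(0.047))
jar_red T ([453.836, -92.161], np.float64(0.053))
jar_red S ([451.434, -98.326], np.float64(0.059))
jar_gold_1 T ([383.164, -90.35], np.float64(0.042))
jar_gold_1 S ([380.403, -100.962], np.float64(0.132))
t 56.3 pos [562.9 306.2 150. ] yaw 179.97 F [-0.7  0.4  0.5] gap 85.4 down [-0.009 -0.015 -1.   ]
-> [563.  307.5  38. ] shift [-1.00e-01  1.30e+00  1.12e+02] turn -0.0 rows>= 3
```

>>> play_rows(
  rows=[
    [-1, 1.5, 40, 0],
    [-1, 1.5, 80, 0],
    [-1, 1.5, 104, 0],
    [-1, 1.5, 111, 0],
    [-1, 1.5, 111, 0],
  ],
)

```text
t: 56.8
position: [562.1, 305.9, 37.8]
eef_rot: [-0.006, 0.0, 1.0, -0.008]
force: [-0.9, -0.5, -0.2]
finger_gap: 85.4
finger_force: 0.0
```

>>> play_rows(
  rows=[
    [0, 0, 0, 0],
    [0, 0, 0, 0],
    [0, 0, 0, 0],
    [0, 0, 0, 0],
    [0, 0, 0, 0],
  ],
  hand=1,
)

```text
t: 57.3
position: [564.4, 307.2, 40.9]
eef_rot: [-0.003, 0.0, 1.0, -0.007]
force: [-0.3, -1.2, 6.3]
finger_gap: 60.8
finger_force: 49.3
```

>>> play_rows(
  rows=[
    [0, 0, -30, 0],
    [0, 0, -75, 0],
    [0, 0, -115, 0],
    [0, 0, -126, 0],
  ],
)

```text
t: 57.7
position: [566.5, 309.9, 169.9]
eef_rot: [-0.001, -0.0, 1.0, -0.006]
force: [1.1, 0.3, -1.8]
finger_gap: 61.2
finger_force: 49.8
```

```bash
python3 g.py 470 -202 165 -180
```

```text
t 57.7 pos [566.5 309.9 169.9] yaw -179.99 F [ 1.1  0.3 -1.8] gap 61.2 down [-0.002 -0.011 -1.   ]
-> [ 470. -202.  165.] shift [  96.5 -511.8    4.9] turn 0.0 rows>= 11
```

>>> play_rows(
  rows=[
    [6, -30, 0, 0],
    [13, -70, 0, 0],
    [20, -110, 0, 0],
    [28, -150, 0, 0],
    [36, -192, 0, 0],
  ],
)

```text
t: 58.2
position: [526.7, 115.0, 166.8]
eef_rot: [-0.006, -0.0, 1.0, -0.008]
force: [0.1, -1.4, -2.7]
finger_gap: 61.1
finger_force: 49.9
```

>>> play_rows(
  rows=[
    [8, -44, 0, 0],
    [16, -88, 0, 0],
    [24, -132, 0, 0],
    [32, -174, 0, 0],
    [40, -214, 0, 0],
  ],
)

```text
t: 58.7
position: [486.6, -99.1, 170.7]
eef_rot: [-0.005, 0.0, 1.0, -0.008]
force: [0.7, -1.0, -2.3]
finger_gap: 61.1
finger_force: 49.9
```

>>> play_rows(
  rows=[
    [7, -38, 0, 0],
    [14, -76, 0, 0],
    [19, -104, 0, 0],
    [19, -104, 0, 0],
    [19, -104, 0, 0],
  ],
)

```text
t: 59.2
position: [468.2, -201.6, 172.5]
eef_rot: [-0.005, 0.001, 1.0, -0.007]
force: [0.0, 0.9, -2.2]
finger_gap: 61.4
finger_force: 50.2
```

```bash
python3 g.py 470 -201.5 50 -180
```

```text
t 59.2 pos [ 468.2 -201.6  172.5] yaw 179.91 F [ 0.   0.9 -2.2] gap 61.4 down [-0.011 -0.014 -1.   ]
-> [ 470.  -201.5   50. ] shift [-1.800e+00  1.000e-01  1.225e+02] turn 359.9 rows>= 42
```

>>> play_rows(
  rows=[
    [-2, 0, 40, 0],
    [-2, 0, 80, 0],
    [-2, 0, 112, 0],
    [-2, 0, 123, 0],
    [-2, 0, 123, 0],
  ],
)

```text
t: 59.7
position: [468.4, -201.8, 48.9]
eef_rot: [-0.007, -0.001, 1.0, -0.007]
force: [0.1, 0.3, -2.5]
finger_gap: 61.4
finger_force: 50.1
```

>>> play_rows(
  rows=[
    [0, 0, 1, 0],
    [0, 0, 2, 0],
    [0, 0, 3, 0],
    [0, 0, 3, 0],
  ],
)

```text
t: 60.1
position: [470.6, -203.8, 48.4]
eef_rot: [-0.004, -0.0, 1.0, -0.008]
force: [0.3, 0.1, -2.5]
finger_gap: 61.0
finger_force: 50.1
```

>>> play_rows(
  rows=[
    [0, 0, 1, 0],
    [0, 0, 2, 0],
    [0, 0, 2, 0],
  ],
)

```text
t: 60.4
position: [470.1, -203.7, 46.0]
eef_rot: [-0.004, 0.0, 1.0, -0.008]
force: [-0.9, 0.2, 2.2]
finger_gap: 61.1
finger_force: 50.6
```

>>> play_rows(
  rows=[
    [0, 0, 0, 0],
    [0, 0, 0, 0],
    [0, 0, 0, 0],
  ],
  hand=-0.85,
)

```text
t: 60.7
position: [470.0, -203.6, 45.5]
eef_rot: [-0.005, -0.0, 1.0, -0.008]
force: [-0.7, -0.2, 0.2]
finger_gap: 79.2
finger_force: 0.0
```

>>> play_rows(
  rows=[
    [0, 0, -20, 0],
    [0, 0, -60, 0],
    [0, 0, -105, 0],
    [0, 0, -115, 0],
  ],
)

```text
t: 61.1
position: [474.0, -203.0, 165.3]
eef_rot: [-0.001, -0.0, 1.0, -0.01]
force: [1.3, -0.5, -0.6]
finger_gap: 78.9
finger_force: 0.0
```

```bash
python3 - <<'E'
from h import *
T=snap('top','t7');S=snap('side','s7')
for s in(T,S):
    print([ (np.round(r['xy'],1).tolist(),round(r['confidence'],2),atz(s,r['xy'],42)[:2].round(1).tolist()) for r in nets.pinpoint(s,'tally_knob')[:3]])
    print([ (np.round(r['xy'],1).tolist(),round(r['confidence'],2),atz(s,r['xy'],42)[:2].round(1).tolist(),int(np.sum(r['region']))) for r in nets.regions_of(s,'tally_knob')[:3]])
t=cv2.imread('pics/t7.png')[170:250,280:400]; s=cv2.imread('pics/s7.png')[120:200,250:370]
cv2.imwrite('pics/c7.png',np.vstack([cv2.resize(i,None,fx=3.7,fy=3.7,interpolation=cv2.INTER_CUBIC) for i in (t,s)]))
r=reg(T,'gauge',(490,439,80)); print('gauge',None if r is None else fit([(T,r)],GAUGE,(490,439,0),True))
E
python3 g.py
```

```text
[([307.0, 200.2], 0.64, [509.4, 39.5])]
[([306.5, 203.0], 0.54, [499.1, 41.3], 54), ([203.0, 210.5], 0.51, [466.5, 418.1], 345)]
[([282.2, 172.8], 0.57, [511.3, 47.7])]
[([283.0, 173.1], 0.59, [508.0, 48.5], 60)]
gauge ([487.657, 435.027, -0.029], np.float64(0.098))
t 61.45 pos [ 469.6 -201.2  158.6] yaw 180.0 F [-0.5 -0.3 -0.8] gap 79.0 down [-0.013 -0.014 -1.   ]
```

View pics/c7.png

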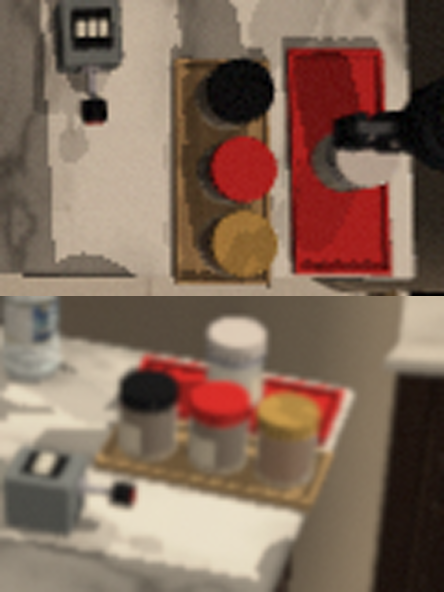

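All four jars stand upright in their trays: black, red and gold in the wooden tray, white in the red one. The knob is at about top px (305.4,199.7). I'll refine its position while moving over it.

>>> play_rows(
  rows=[
    [-6, 35, 0, 0],
    [-14, 80, 0, 0],
    [-22, 126, 0, 0],
    [-30, 172, 0, 0],
    [-38, 218, 0, 0],
  ],
)

```text
t: 61.95
position: [508.1, 17.9, 155.3]
eef_rot: [-0.006, 0.0, 1.0, -0.008]
force: [0.6, 1.1, -0.1]
finger_gap: 78.8
finger_force: 0.0
```

>>> play_rows(
  rows=[
    [-5, 29, 0, 0],
    [-5, 29, 0, 0],
    [-5, 29, 0, 0],
  ],
)

```text
t: 62.25
position: [513.0, 45.5, 154.9]
eef_rot: [-0.006, -0.001, 1.0, -0.008]
force: [0.4, 0.2, -0.1]
finger_gap: 79.2
finger_force: 0.0
```

```bash
python3 - <<'E'
from h import *
s_=snap('side'); t_=snap('top')
KN=[np.array([[x,13*np.cos(a),42+13*np.sin(a)] for x in(-11,11) for a in np.linspace(0,6.28,24)])]
vs=[]
for f,s,c in(('t7',t_,(305,200)),('s7',s_,(282,173))):
    h=cv2.imread(f'pics/{f}.png').astype(int); m=(h.max(2)<75)
    m|=(h[...,2]>h[...,1]+35)&(h[...,2]<200)
    w=np.zeros_like(m); w[c[1]-8:c[1]+9,c[0]-8:c[0]+9]=1; m&=w
    n,l,st,cc=cv2.connectedComponentsWithStats(m.astype(np.uint8)); k=1+np.argmax(st[1:,4]); m=l==k
    print(f,st[k],cc[k].round(1),fit([(s,m)],KN,(510,46,0))); vs.append((s,m))
print(fit(vs,KN,(510,46,0)))
E
python3 g.py 512 47 31 180
```

```text
t7 [302 196   7   8  45] [304.9 199.8] ([510.171, 46.559], np.float64(0.143))
s7 [280 171   7   5  28] [283.  173.1] ([508.458, 44.604], np.float64(0.497))
([509.691, 46.314], np.float64(0.331))
t 62.35 pos [513.1  44.3 155.4] yaw 179.95 F [-0.7  0.3 -0.5] gap 79.3 down [-0.011 -0.016 -1.   ]
-> [512.  47.  31.] shift [  1.1   2.7 124.4] turn -0.1 rows>= 3
```

>>> play_rows(
  rows=[
    [1, 2.5, 40, 0],
    [1, 2.5, 80, 0],
    [1, 2.5, 112, 0],
    [1, 2.5, 124, 0],
    [1, 2.5, 124, 0],
  ],
  hand=-1,
)

```text
t: 62.85
position: [509.9, 44.5, 30.7]
eef_rot: [-0.007, 0.001, 1.0, -0.008]
force: [-0.2, -1.0, 0.5]
finger_gap: 85.2
finger_force: 0.0
```

>>> play_rows(
  rows=[
    [0, 0, 0, 0],
    [0, 0, 0, 0],
    [0, 0, 0, 0],
    [0, 0, 0, 0],
    [0, 0, 0, 0],
  ],
  hand=1,
  grip_force=60,
)

```text
t: 63.35
position: [512.9, 49.0, 33.9]
eef_rot: [-0.003, -0.001, 1.0, -0.004]
force: [-2.0, 8.1, 7.8]
finger_gap: 24.3
finger_force: 58.2
```

```bash
python3 g.py
```

```text
t 63.35 pos [512.9  49.   33.9] yaw -179.85 F [-2.   8.1  7.8] gap 24.3 down [-0.007 -0.008 -1.   ]
```

>>> play_rows(
  rows=[
    [4, 2.5, 0, 0],
    [10, 2.5, 0, 0],
    [16, 2.5, 0, 0],
    [22, 2.5, 0, 0],
    [27, 2.5, 0, 0],
  ],
)

```text
t: 63.85
position: [487.8, 47.8, 34.0]
eef_rot: [-0.001, -0.0, 1.0, -0.008]
force: [5.0, -3.4, 4.3]
finger_gap: 24.6
finger_force: 58.8
```

>>> play_rows(
  rows=[
    [2, 0, 0, 0],
    [4, 0, 0, 0],
    [4, 0, 0, 0],
  ],
)

```text
t: 64.15
position: [484.1, 47.6, 34.0]
eef_rot: [-0.001, -0.0, 1.0, -0.009]
force: [5.7, -3.6, 4.2]
finger_gap: 24.3
finger_force: 58.8
```

```bash
python3 g.py
```

```text
t 64.15 pos [484.1  47.6  34. ] yaw -179.99 F [ 5.7 -3.6  4.2] gap 24.3 down [-0.002 -0.017 -1.   ]
```

Pulled 28.8 mm so far with about 5.7 N of spring force. I'll continue to the stop.

>>> play_rows(
  rows=[
    [1, 0, 0, 0],
    [2, 0, 0, 0],
    [3, 0, 0, 0],
    [3, 0, 0, 0],
  ],
)

```text
t: 64.55
position: [482.8, 47.5, 34.0]
eef_rot: [0.0, 0.0, 1.0, -0.009]
force: [7.3, -4.7, 0.1]
finger_gap: 24.2
finger_force: 58.7
```

>>> play_rows(
  rows=[
    [1, 0, 0, 0],
    [2, 0, 0, 0],
    [2, 0, 0, 0],
    [2, 0, 0, 0],
  ],
)

```text
t: 64.95
position: [482.8, 47.6, 34.1]
eef_rot: [0.002, 0.0, 1.0, -0.009]
force: [11.5, -4.1, -3.1]
finger_gap: 24.1
finger_force: 59.0
```

```bash
python3 g.py
```

```text
t 64.95 pos [482.8  47.6  34.1] yaw 179.99 F [11.5 -4.1 -3.1] gap 24.1 down [ 0.004 -0.018 -1.   ]
```

The position holds at 30.1 mm while the force rises, so it is at the stop. Releasing.

>>> play_rows(
  rows=[
    [0, 0, 0, 0],
    [0, 0, 0, 0],
    [0, 0, 0, 0],
    [0, 0, 0, 0],
  ],
  hand=-1,
)

```text
t: 65.35
position: [474.5, 48.2, 32.1]
eef_rot: [-0.006, -0.0, 1.0, -0.008]
force: [-0.3, -0.3, -0.4]
finger_gap: 80.5
finger_force: 0.0
```

>>> play_rows(
  rows=[
    [0, 0, -20, 0],
    [0, 0, -60, 0],
    [0, 0, -105, 0],
    [0, 0, -140, 0],
  ],
)

```text
t: 65.75
position: [476.8, 50.6, 174.5]
eef_rot: [-0.004, -0.0, 1.0, -0.008]
force: [1.4, 0.5, 0.3]
finger_gap: 85.2
finger_force: 0.0
```

>>> play_rows(
  rows=[
    [20, -20, 0, 0],
    [40, -40, 0, 0],
    [55, -55, 0, 0],
    [55, -55, 0, 0],
    [55, -55, 0, 0],
  ],
)

```text
t: 66.25
position: [421.9, -4.5, 173.8]
eef_rot: [-0.005, 0.0, 1.0, -0.008]
force: [0.2, 0.2, 1.0]
finger_gap: 85.5
finger_force: 0.0
```

```bash
python3 - <<'E'
from h import *
T=snap('top','t8');S=snap('side','s8')
for f in('s7','s8'):
    h=cv2.imread(f'pics/{f}.png').astype(int); m=(h.max(2)<75); w=np.zeros_like(m); w[160:186,270:310]=1
    print(f,np.argwhere(m&w).mean(0).round(1),(m&w).sum())
for l in('terminal','order_pad','bell'):
    print(l,[[atz(s,r['xy'],10)[:2].round().tolist() for r in nets.pinpoint(s,l)[:1]] for s in (T,S)])
r=reg(S,'gauge',(490,437,80)); print('gauge',None if r is None else fit([(S,r)],GAUGE,(490,437,0),True))
s=cv2.imread('pics/s8.png')[110:320,170:370]
cv2.imwrite('pics/s8c.png',cv2.resize(s,None,fx=2.8,fy=2.8,interpolation=cv2.INTER_CUBIC))
E
python3 g.py
```

```text
s7 [173.  282.4] 23
s8 [173.  282.4] 23
terminal [[[397.0, 549.0]], [[408.0, 582.0]]]
order_pad [[[447.0, 667.0]], [[519.0, -83.0]]]
bell [[[675.0, 320.0]], [[669.0, 334.0]]]
gauge ([487.111, 436.796, -0.006], np.float64(0.069))
t 66.7 pos [422.3  -4.3 173.7] yaw -179.97 F [ 0.2 -0.9  0.1] gap 85.5 down [-0.01  -0.016 -1.   ]
```

View pics/s8c.png

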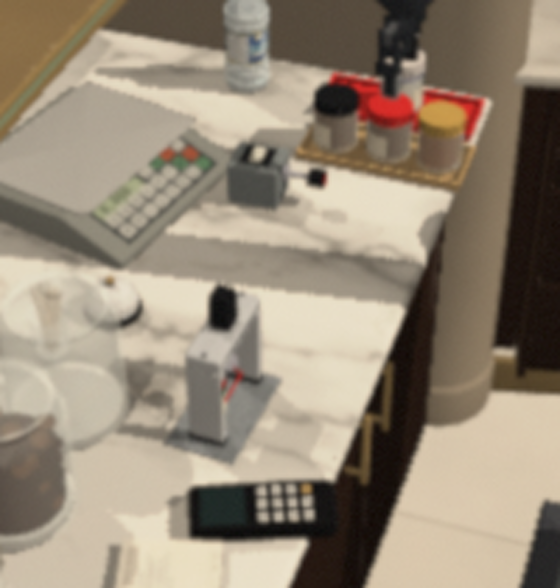

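The gauge stands on its pad, with the post at crop (225,305). All four jars are in their trays, the knob is back home at the same pixels as before the pull, and the bystanders are in place. Handing in.

```bash
python3 -c "
from h import *
print(workorder.finish_job())"
```

```text
the job is handed in; nothing more can be done
None
```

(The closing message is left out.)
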